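# Make up two repair kits in their routed boards

### The arm

A 6-joint arm with a two-finger parallel gripper is mounted at the origin on a cart in front of the work surface, level with it; the furniture and walls round the work are solid. World frame = base frame: x ahead of the robot, y to its left, z up, the work surface at z = 0. Lengths are in m, angles in degrees, forces in N, time in s.
With the tool pointing down it reaches from about 0.325 to 0.9 m from the base axis. Payload 6.1 kg.
Tool frame: the origin (TCP) lies midway between the tips of the shut fingers; the grasp point (between the pads) lies 19 mm behind it (manip.grip_point_offset is the z of the grasp point in the tool frame, in m); z points along the fingers, y is the direction in which the jaws open and shut (so a half turn about z gives the same grasp; the last joint's range is limited). The gripper opens to 85 mm and grips with 20 to 120 N. Pads are 22 mm wide; open, the fingers measure 114 mm over their backs; the gripper's body (76 mm by 85 mm) begins 54 mm behind the grasp point. The pads swing forward as they close: fully open they stand 13 mm farther back than shut.
Start: joints at [56.889, 12.628, 87.462, -0, 79.91, -7.225], TCP at [0.273, 0.562, 0.231] pointing down, gripper open.
Joint ranges: [-170.65, 170.65], [-52.31, 119.04], [5.05, 147.46], [-71.25, 251.25], [11.57, 151.72], [-153.62, 153.62]. Speed limits (degrees/s): [147.25, 147.25, 172.46, 180, 180, 180].

### API

Orientations are given as a 3x3 rotation matrix whose columns are the frame's x, y, z axes.
In Python, from cell import manip, cams, job gives the robot as it stands. The module is installed in compiled form; this text tells all that it offers.
- The arm moves only by the tool arm_command, never from a script. Its argument "moves" is one flat list of numbers, 7 for each row, row after row: the shift along the tool's x, y, z in m, then the turn, a rotation vector about the tool's x, y, z in units of 5 degrees (1.0 is 5 degrees), then the opening, from -1 (shut) to 1 (fully open). A call has 1 to 10 rows; each row is the pose to reach, as a shift and turn from the pose commanded when the call began, along the tool's axes at that moment; what a row does not reach only later rows make up. A row lasts 1/10 s, in which the tool goes at most 50 mm and 8.59 degrees, less where a joint would pass 70% of its speed; a pose out of reach is approached as far as the arm can. A call with a gripper value outside its range is refused whole. The fingers move at their own pace and stop on an object; "newtons" is the grip in N (left out, the last holds). Time passes only in rows, so rows that repeat a pose let the fingers close. It gives the time, the measured TCP pose, the force and the opening at its end, in the units of the state.
- manip.state(): the state, without advancing time (a new reading comes with each control period).
- cams.camera(name): name is "scene" or "side" or "wrist"; returns a dict with "image" (400x640x3 uint8, blue, green, red), "fx", "fy", "cx", "cy" (pixels), "distortion" ([k1, k2, p1, p2, k3] as OpenCV has them; the pictures are not rectified), "rvec" (rotation vector, rad) and "tvec" (3), from world to camera coordinates, as OpenCV has them; the wrist camera has in their place "mount" (4x4, takes a point from camera to tool coordinates, whose origin is the TCP and whose axes are the flange's). Camera axes: x right, y down, z forward; pixel columns grow to the right and rows downward; lengths in m; the calibration is good to about 2 mm. A picture is of the moment at which its call begins: read the wrist's pose just before it. There is no depth.
- job.job_done(): hands the job in, once; it reports no verdict.
The state is a dict: "clock": time; "qpos": joint angles; "joint_vel": joint speeds; "joint_torque": joint torques, N m; "tool_pos": TCP position; "orientation": TCP orientation; "force": force on the tool from outside, world axes, zero at the start; "ft_torque": the same for the moment, N m; "width": finger opening in m.
Only numpy, scipy, OpenCV 4.12 (cv2) and the standard library are available. Lean on these libraries where they do the work, as an engineer would, in place of code of your own. Each camera call takes 0.05 s, during which the arm holds its last target.

### The job

Make up the two repair kits from the stock on the bench, laying each thing flat and upright in the recess cut for it in its kit board. The door-easing kit, the board with a round recess, gets the block plane and the low blue wax tin; the chair-gluing kit, the board with three straight-sided recesses, gets the moisture meter, the glue tube and the low oblong pine block (not the taller, nearly cubic one). Leave the plain black tin and the cubic pine block where they stand.

Things in the scene. Friction and masses are not known exactly. Their poses are not given: they have to be found in the camera images.
- easing_board: door-easing kit board, fixed: ply 196 (x) x 180 (y) x 15 mm, grey-lined recesses 7 mm deep (floor 8 mm above the bench). Origin: centre of its underside. Block plane's recess: centre x 0, y +44 mm, 166 long (along x) x 62 mm. Round recess for the wax tin: centre x -46.5, y -37 mm, diameter 73 mm. The slot at x +44, y -46 mm is a hand hole.
- gluing_board: chair-gluing kit board, fixed: ply 256 (x) x 156 (y) x 15 mm, lined recesses 7 mm deep (floor 8 mm above the bench), all with their length along x. Origin: centre of its underside. Recess centres: meter x +30, y +32.5 mm, 166 x 63 mm; glue tube x -44, y -40.5, 138 x 47; low pine block x +75, y -40.5, 76 x 46. The slot at x -88, y +32.5 is a hand hole.
- block_plane: small black iron block plane standing on its sole, 150 long x 46 wide x 54 mm high, 0.72 kg. Its parallel sides rise to 32 mm and are gripped across the 46 mm. Origin: centre of the underside, z up; y along its length.
- moisture_meter: hand-held moisture meter, light grey face on a black case, with keys and a small screen, lying on its back, 150 long x 47 wide x 22 mm; its sides can be gripped up to 14 mm above its underside. Origin: centre of the underside, z up; y along its length.
- glue_tube: white part-used glue tube with a red cap, lying flat, 122 long x 31 mm at its widest, 24 mm across the middle where it is gripped, 20 mm high. Origin: middle of its length to 3 mm, 2.5 mm below its underside, so that it reads z = -2.5 mm on the bench; z up, y along its length.
- wax_tin: low round tin, blue with a yellow band, diameter 57 x 34 mm high, standing. Origin: centre of its underside, z up.
- low_block: low oblong pine block, 60 long x 30 wide x 30 mm high. Origin: centre of the underside, z up; y along its length.
- black_tin: plain black round tin, diameter 53 x 50 mm high, standing: not wanted, to be left alone. Origin: centre of its underside, z up.
- cube_block: nearly cubic pine block, 50 x 45 x 48 mm high: not wanted, to be left alone. Origin: centre of its underside, z up.

How it is judged:
By the outcome, as a careful person would: the job done as asked, in the order asked, and still so for the second after the job is handed in, with the robot touching nothing.
It also fails if it takes over 128 s, if anything falls off the work surface, if the arm or the gripper's body presses on something with over 40 N, if the wrist force passes 120 N, or if a joint passes its speed limit or range.

## Working session

There is one attempt and no reset: what is moved stays moved. The work goes in short steps, Python scripts to look and compute and a tool call to move; the robot and the scene stay as the last step left them, time stands still between calls to the robot, and variables do not carry over. Pictures are saved under pics/ and viewed, and the job is handed in when it is done.

Besides the shell and the picture viewer there is one more tool, called after "Request:" in YAML: its name, and indented under it one key for each argument. arm_command: Moves the arm, as the interface text tells. Its arguments: {"type":"object","properties":{"moves":{"type":"array"},"newtons":{"type":"number"}},"required":["moves"]}

```bash
ls; mkdir -p pics; python3 - <<'E'
from cell import manip,cams,job
import cv2
s=manip.state();print(s)
for n in("scene","side","wrist"):
    c=cams.camera(n);cv2.imwrite(f"pics/{n}0.png",c["image"])
    print(n,{k:v for k,v in c.items() if k!="image"})
print(manip.grip_point_offset)
E
```

```text
pics
{'clock': 0.0, 'qpos': array([ 5.68888241e+01,  1.26748237e+01,  8.75270353e+01, -4.87219034e-04,
        7.99115731e+01, -7.22534798e+00]), 'joint_vel': array([ 0.00586132, -0.00496979, -0.04196712,  0.02371379, -0.1055874 ,
       -0.1154084 ]), 'joint_torque': array([-2.02448296e-04, -4.96896422e+01, -3.89399564e+01, -4.55332258e-05,
        1.10573813e-02,  1.97286624e-05]), 'tool_pos': array([0.27252884, 0.5617612 , 0.23019204]), 'orientation': array([[-8.99666319e-01,  4.36576866e-01, -1.07446312e-03],
       [ 4.36578122e-01,  8.99664814e-01, -1.66284662e-03],
       [ 2.40696296e-04, -1.96509418e-03, -9.99998040e-01]]), 'force': array([ 0.002987  , -0.158401  , -0.54859271]), 'ft_torque': array([-0.01823018, -0.03823052, -0.05203172]), 'width': 0.08543943871001422}
scene {'fx': 475.609470211766, 'fy': 475.609470211766, 'cx': 318.77619714193315, 'cy': 199.09314085050374, 'distortion': array([-0.02947857,  0.        ,  0.        ,  0.        ,  0.        ]), 'rvec': array([ 2.12045881, -1.28573486,  0.46973677]), 'tvec': array([-0.21852697,  0.34967416,  1.50118002])}
side
[... 154 characters left out ...]
     , 0.        , 0.        ]), 'rvec': array([ 1.84172739,  1.16254831, -0.69006396]), 'tvec': array([-0.20717873, -0.18128398,  1.82278726])}
wrist {'fx': 344.7670646948916, 'fy': 344.7670646948916, 'cx': 323.07097150334096, 'cy': 198.48318419236523, 'distortion': array([-0.01173653,  0.        ,  0.        ,  0.        ,  0.        ]), 'mount': array([[ 3.45169630e-04, -9.45628975e-01, -3.25247172e-01,
         8.42600524e-02],
       [ 9.99999518e-01,  6.25407579e-04, -7.57067503e-04,
         2.97445249e-04],
       [ 9.19317013e-04, -3.25246753e-01,  9.45628735e-01,
        -1.43265291e-01],
       [ 0.00000000e+00,  0.00000000e+00,  0.00000000e+00,
         1.00000000e+00]])}
-0.0187
```

View pics/scene0.png

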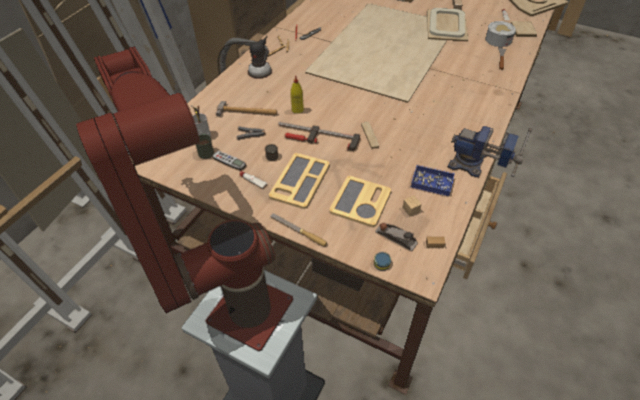

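View pics/side0.png

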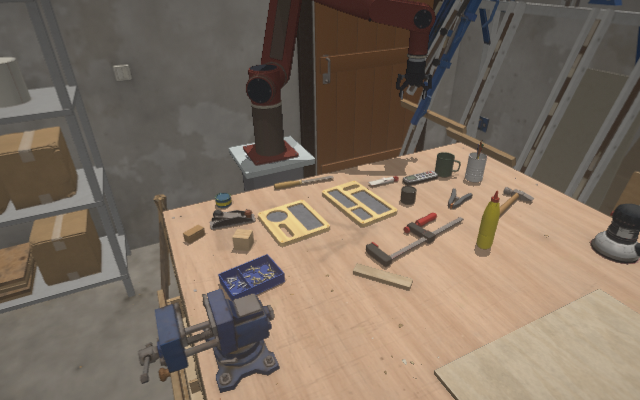

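View pics/wrist0.png

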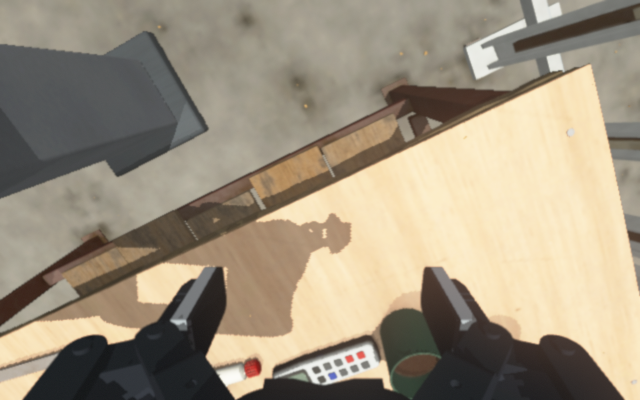

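```bash
cat > h.py <<'E'
import numpy as np,cv2
from cell import manip,cams,job
from scipy.spatial.transform import Rotation as R
def cam(n):
    T=None
    s=manip.state()
    c=cams.camera(n)
    if n=="wrist":
        Tt=np.eye(4);Tt[:3,:3]=s["orientation"];Tt[:3,3]=s["tool_pos"]
        M=Tt@c["mount"]
        c["Rw"]=M[:3,:3];c["o"]=M[:3,3]
    else:
        Rm=cv2.Rodrigues(c["rvec"])[0];c["Rw"]=Rm.T;c["o"]=-Rm.T@c["tvec"]
    c["K"]=np.array([[c["fx"],0,c["cx"]],[0,c["fy"],c["cy"]],[0,0,1]])
    return c
def px2w(c,px,z):
    px=np.array(px,float).reshape(-1,1,2)
    u=cv2.undistortPoints(px,c["K"],c["distortion"]).reshape(-1,2)
    d=np.c_[u,np.ones(len(u))]@c["Rw"].T
    z=np.broadcast_to(z,len(d))
    return c["o"]+d*((z-c["o"][2])/d[:,2])[:,None]
def w2px(c,P):
    P=np.array(P,float).reshape(-1,3)
    rv=cv2.Rodrigues(c["Rw"].T)[0]; tv=-c["Rw"].T@c["o"]
    return cv2.projectPoints(P,rv,tv,c["K"],c["distortion"])[0].reshape(-1,2)
def crop(c,x0,y0,w,h,k,name):
    im=cv2.resize(c["image"][y0:y0+h,x0:x0+w],None,fx=k,fy=k,interpolation=cv2.INTER_CUBIC)
    for i in range(0,w,20):cv2.putText(im,str(x0+i),(i*k,8),0,.3,(0,0,255),1);cv2.line(im,(i*k,8),(i*k,14),(0,0,255))
    for i in range(0,h,20):cv2.putText(im,str(y0+i),(0,i*k+4),0,.3,(0,0,255),1)
    cv2.imwrite(name,im)
E
python3 - <<'E'
from h import *
c=cam("scene")
crop(c,200,140,130,100,6,"pics/sA.png")
crop(c,325,160,130,120,5,"pics/sB.png")
c=cam("side")
crop(c,170,160,200,100,4,"pics/dA.png")
E
```

```text
(no output)
```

View pics/sA.png

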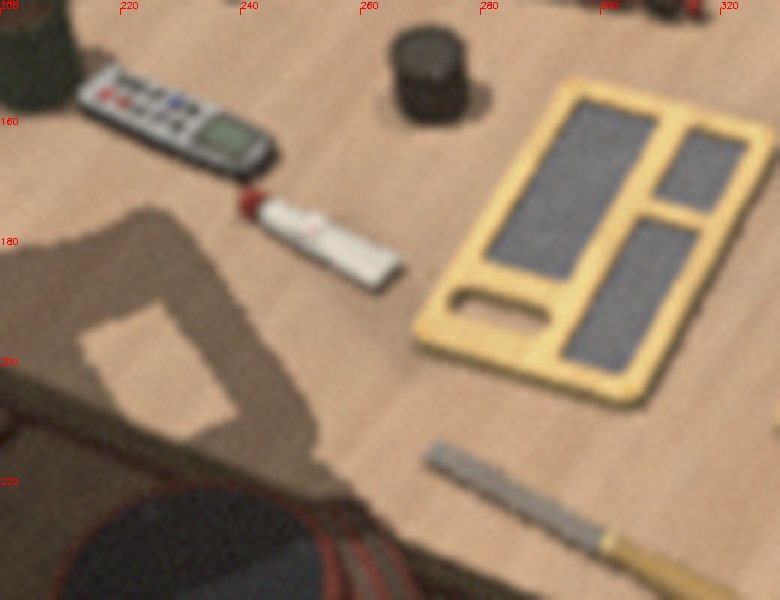

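View pics/sB.png

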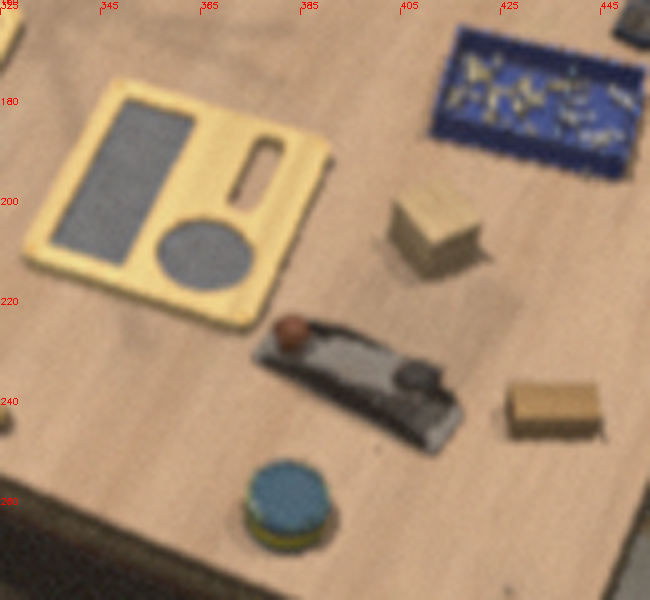

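```bash
python3 - <<'E'
from h import *
np.set_printoptions(precision=4,suppress=True)
c=cam("scene")
A=lambda *p:[(200+x/6-.4,140+y/6-.4) for x,y in p]
B=lambda *p:[(325+x/5-.4,160+y/5-.4) for x,y in p]
for n,p,z in[("glu",A((570,80),(778,132),(640,403),(417,340)),.015),("eas",B((115,80),(330,145),(250,327),(25,258)),.015),
 ("meter ends",A((98,75),(258,165)),.02),("tube capend,tail",A((243,197),(390,275)),.01),
 ("wax top",B((288,497)),.034),("plane ends sole/top",B((290,335),(445,425)),.03),("low top corners",B((512,385),(597,385),(600,418),(510,420)),.03),("cube top",B((435,215)),.048),("blacktin top",A((428,50)),.05)]:
    w=px2w(c,p,z);print(n);print(w[:,:2]); print("mean",w.mean(0)[:2])
    if len(w)==4: d=w[1]-w[0];e=w[2]-w[1];print(np.hypot(*d[:2]),np.hypot(*e[:2]),np.degrees(np.arctan2(e[1],e[0])),np.degrees(np.arctan2(d[1],d[0])))
    if len(w)==2: d=w[1]-w[0];print(np.hypot(*d[:2]),np.degrees(np.arctan2(d[1],d[0])))
E
```

```text
glu
[[0.677  0.2216]
 [0.6966 0.072 ]
 [0.445  0.0396]
 [0.4263 0.1895]]
mean [0.5612 0.1307]
0.1509112194260832 0.2536006938769875 -172.65901888201412 -82.5551492877525
eas
[[ 0.6595 -0.0274]
 [ 0.6722 -0.2031]
 [ 0.482  -0.219 ]
 [ 0.4655 -0.0468]]
mean [ 0.5698 -0.1241]
0.1761704547161099 0.1908784046148538 -175.2469618848879 -85.863552523179
meter ends
[[0.5295 0.5099]
 [0.5068 0.3629]]
mean [0.5182 0.4364]
0.14874214150824133 -98.7909922251883
tube capend,tail
[[0.485  0.3617]
 [0.4697 0.2373]]
mean [0.4774 0.2995]
0.1253494558948217 -97.01694060789936
wax top
[[ 0.3471 -0.3032]]
mean [ 0.3471 -0.3032]
plane ends sole/top
[[ 0.477  -0.2505]
 [ 0.4534 -0.3749]]
mean [ 0.4652 -0.3127]
0.1265663381978787 -100.71659674477345
low top corners
[[ 0.5068 -0.4042]
 [ 0.5337 -0.4566]
 [ 0.5076 -0.4672]
 [ 0.4777 -0.4129]]
mean [ 0.5065 -0.4352]
0.0588962048009997 0.028234168462938292 -157.8773636280416 -62.779633458752585
cube top
[[ 0.6133 -0.3053]]
mean [ 0.6133 -0.3053]
blacktin top
[[0.6274 0.3015]]
mean [0.6274 0.3015]
```

```bash
cat >> h.py <<'E'
def plan(*wps):
    """wps: (x,y,z,yaw_of_tool_y deg). prints shift & turn from the current pose for each, plus rows needed"""
    s=manip.state();Rc=s["orientation"];p=s["tool_pos"]
    print("t=%.2f pos %s yaw %.2f w %.4f q6 %.1f F %s"%(s["clock"],np.round(p,4),np.degrees(np.arctan2(Rc[1,1],Rc[0,1])),s["width"],s["qpos"][5],np.round(s["force"],1)))
    pp,Rp=p,Rc
    for x,y,z,a in wps:
        a=np.radians(a);ya=np.array([np.cos(a),np.sin(a),0]);za=np.array([0,0,-1.]);xa=np.cross(ya,za)
        Rt=np.c_[xa,ya,za]
        d=Rc.T@(np.array([x,y,z])-p);r=R.from_matrix(Rc.T@Rt).as_rotvec(degrees=True)/5
        ang=R.from_matrix(Rp.T@Rt).magnitude()*57.3;dist=np.linalg.norm(np.array([x,y,z])-pp)
        print("shift",np.round(d,4),"turn",np.round(r,2),"dist %.3f ang %.1f rows>=%.1f"%(dist,ang,max(dist/.05,ang/8.59)))
        pp,Rp=np.array([x,y,z]),Rt
E
python3 - <<'E'
from h import *
plan((.46,-.29,.25,-12))
E
```

```text
t=0.30 pos [0.2727 0.5621 0.2309] yaw 64.12 w 0.0852 q6 -7.2 F [-0.7  1.  -0.3]
shift [-0.5405 -0.6849 -0.0187] turn [-1.000e-02  0.000e+00  1.522e+01] dist 0.873 ang 76.1 rows>=17.5
```

Request:
arm_command:
  moves: [-0.5405, -0.685, -0.019, 0, 0, 15.2, 1, -0.5405, -0.685, -0.019, 0, 0, 15.2, 1, -0.5405, -0.685, -0.019, 0, 0, 15.2, 1, -0.5405, -0.685, -0.019, 0, 0, 15.2, 1, -0.5405, -0.685, -0.019, 0, 0, 15.2, 1, -0.5405, -0.685, -0.019, 0, 0, 15.2, 1, -0.5405, -0.685, -0.019, 0, 0, 15.2, 1, -0.5405, -0.685, -0.019, 0, 0, 15.2, 1, -0.5405, -0.685, -0.019, 0, 0, 15.2, 1, -0.5405, -0.685, -0.019, 0, 0, 15.2, 1]

```text
clock: 1.3
tool_pos: [0.3801, 0.0722, 0.2426]
orientation: [[0.209, 0.978, 0.002], [0.978, -0.209, 0.0], [0.0, 0.002, -1.0]]
force: [1.1, -0.2, 0.0]
width: 0.0852
```

```bash
python3 - <<'E'
from h import *
plan((.46,-.29,.25,-12))
E
```

```text
t=1.30 pos [0.3801 0.0722 0.2426] yaw -12.07 w 0.0852 q6 11.1 F [ 1.1 -0.2  0. ]
shift [-0.3375  0.1539 -0.0073] turn [ 0.02 -0.   -0.01] dist 0.371 ang 0.1 rows>=7.4
```

Request:
arm_command:
  moves: [-0.3375, 0.154, -0.007, 0, 0, 0, 1, -0.3375, 0.154, -0.007, 0, 0, 0, 1, -0.3375, 0.154, -0.007, 0, 0, 0, 1, -0.3375, 0.154, -0.007, 0, 0, 0, 1, -0.3375, 0.154, -0.007, 0, 0, 0, 1, -0.3375, 0.154, -0.007, 0, 0, 0, 1, -0.3375, 0.154, -0.007, 0, 0, 0, 1, -0.3375, 0.154, -0.007, 0, 0, 0, 1, -0.3375, 0.154, -0.007, 0, 0, 0, 1, -0.3375, 0.154, -0.007, 0, 0, 0, 1]

```text
clock: 2.3
tool_pos: [0.461, -0.2877, 0.2488]
orientation: [[0.207, 0.978, -0.001], [0.978, -0.207, 0.001], [0.001, -0.001, -1.0]]
force: [0.3, 0.9, -0.6]
width: 0.0856
```

```bash
python3 - <<'E'
from h import *
plan((.46,-.29,.25,-12))
c=cam("wrist");cv2.imwrite("pics/w1.png",c["image"])
import pickle;pickle.dump(c,open("w1.pkl","wb"))
E
```

```text
t=2.30 pos [ 0.461  -0.2877  0.2488] yaw -11.94 w 0.0856 q6 -28.4 F [ 0.3  0.9 -0.6]
shift [-0.0024 -0.0005 -0.0012] turn [-0.01 -0.01  0.01] dist 0.003 ang 0.1 rows>=0.1
```

View pics/w1.png

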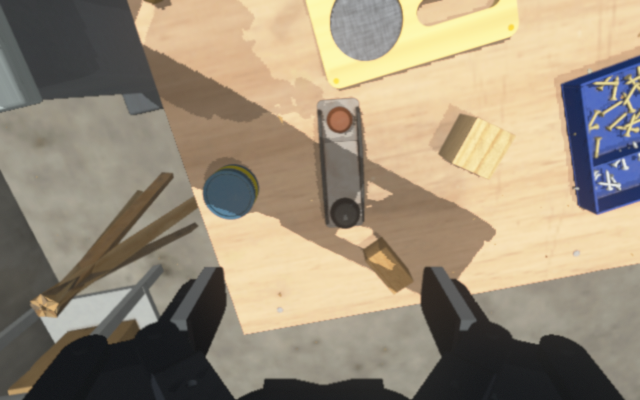

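```bash
python3 - <<'E'
from h import *
import pickle
c=pickle.load(open("w1.pkl","rb"))
crop(c,195,90,220,205,3,"pics/w1a.png")
crop(c,300,0,230,100,3,"pics/w1b.png")
E
```

```text
(no output)
```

View pics/w1a.png

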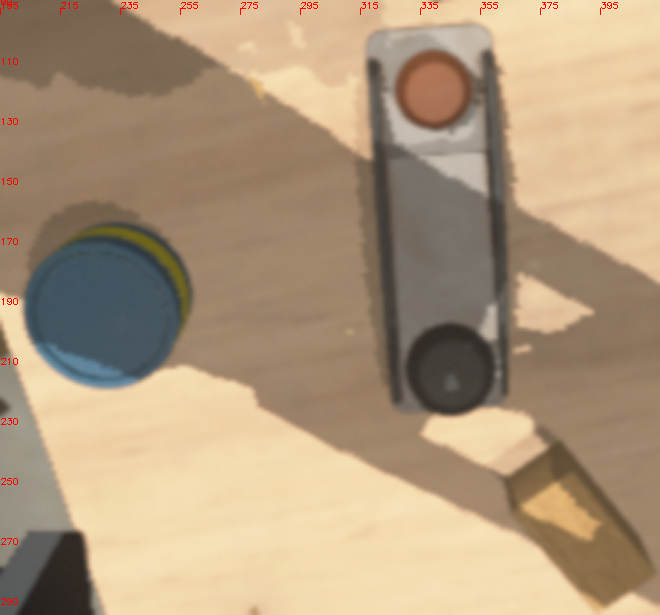

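View pics/w1b.png

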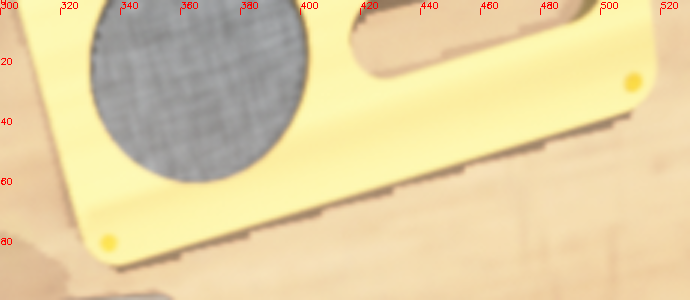

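```bash
python3 - <<'E'
from h import *
import pickle
np.set_printoptions(precision=4,suppress=True)
c=pickle.load(open("w1.pkl","rb"))
A=lambda *p:[(195+x/3-.33,90+y/3-.33) for x,y in p]
w=px2w(c,A((370,60),(393,400),(493,50),(508,395)),.032)[:,:2];print(w)
for a,b in((0,1),(2,3)):
    d=w[a]-w[b];print(np.degrees(np.arctan2(*d[::-1])),np.hypot(*d))
print("width",np.hypot(*(w[2]-w[0])), "mid",w.mean(0))
for z in (.005,.032):
  e=px2w(c,A((430,24),(450,412)),z)[:,:2];print(e,e.mean(0),np.hypot(*(e[0]-e[1])))
t=px2w(c,A((105,312),(25,312),(184,312),(105,237),(105,388)),.034);print("tin",t[:,:2])
l=px2w(c,A((506,480),(560,442),(652,572),(606,605)),.03)[:,:2];print("low",l,l.mean(0))
E
```

```text
[[ 0.4669 -0.2321]
 [ 0.4491 -0.3557]
 [ 0.5082 -0.2374]
 [ 0.4919 -0.3627]]
81.79377008324528 0.12496152027476927
82.57238297447249 0.126331214615315
width 0.04165163426440794 mid [ 0.479 -0.297]
[[ 0.4899 -0.2262]
 [ 0.4686 -0.377 ]] [ 0.4792 -0.3016] 0.15229824223202168
[[ 0.4891 -0.2247]
 [ 0.4692 -0.365 ]] [ 0.4791 -0.2949] 0.14167561014344243
tin [[ 0.3536 -0.2992]
 [ 0.3249 -0.2932]
 [ 0.3818 -0.3052]
 [ 0.3618 -0.2722]
 [ 0.3448 -0.328 ]]
low [[ 0.4852 -0.3988]
 [ 0.5083 -0.387 ]
 [ 0.5359 -0.4518]
 [ 0.5155 -0.4634]] [ 0.5112 -0.4253]
```

```bash
python3 - <<'E'
from h import *
plan((.479,-.3005,.10,-7.8),(.479,-.3005,.010,-7.8))
E
```

```text
t=2.35 pos [ 0.461  -0.2871  0.2489] yaw -11.88 w 0.0856 q6 -28.4 F [-0.3 -0.2 -0.4]
shift [-0.0095  0.0204  0.1489] turn [-0.01 -0.01 -0.82] dist 0.151 ang 4.1 rows>=3.0
shift [-0.0096  0.0205  0.2389] turn [-0.01 -0.01 -0.82] dist 0.090 ang 0.0 rows>=1.8
```

Request:
arm_command:
  moves: [-0.005, 0.01, 0.05, 0, 0, -0.4, 1, -0.0095, 0.0205, 0.1, 0, 0, -0.82, 1, -0.0095, 0.0205, 0.14, 0, 0, -0.82, 1, -0.0095, 0.0205, 0.17, 0, 0, -0.82, 1, -0.0095, 0.0205, 0.2, 0, 0, -0.82, 1, -0.0095, 0.0205, 0.225, 0, 0, -0.82, 1, -0.0095, 0.0205, 0.239, 0, 0, -0.82, 1, -0.0095, 0.0205, 0.239, 0, 0, -0.82, 1, -0.0095, 0.0205, 0.239, 0, 0, -0.82, -0.2, -0.0095, 0.0205, 0.239, 0, 0, -0.82, -0.2]
  newtons: 80

```text
clock: 3.35
tool_pos: [0.4807, -0.3022, 0.0121]
orientation: [[0.135, 0.991, 0.002], [0.991, -0.135, -0.002], [-0.002, 0.003, -1.0]]
force: [-0.1, -1.2, -0.0]
width: 0.0589
```

Request:
arm_command:
  moves: [0, 0, 0, 0, 0, 0, -0.2, 0, 0, 0, 0, 0, 0, -0.2, 0, 0, 0, 0, 0, 0, -0.2, 0, 0, 0, 0, 0, 0, -0.2]
  newtons: 80

```text
clock: 3.75
tool_pos: [0.4805, -0.3025, 0.0123]
orientation: [[0.135, 0.991, 0.002], [0.991, -0.135, -0.002], [-0.002, 0.003, -1.0]]
force: [-1.2, 1.9, 6.9]
width: 0.0439
```

```bash
python3 - <<'E'
from h import *
plan((.4805,-.3025,.12,-7.8),(.55,.03,.25,-85.5))
E
```

```text
t=3.75 pos [ 0.4805 -0.3025  0.0123] yaw -7.78 w 0.0439 q6 -32.4 F [-1.2  1.9  6.9]
shift [-0.0002  0.0002 -0.1077] turn [0.03 0.02 0.  ] dist 0.108 ang 0.2 rows>=2.2
shift [ 0.3384  0.0244 -0.2382] turn [ 0.04 -0.   15.54] dist 0.364 ang 77.7 rows>=9.0
```

Request:
arm_command:
  moves: [0, 0, -0.015, 0, 0, 0, -0.2, 0, 0, -0.045, 0, 0, 0, -0.2, 0, 0, -0.085, 0, 0, 0, -0.2, 0.03, 0.002, -0.125, 0, 0, 1.5, -0.2, 0.065, 0.005, -0.155, 0, 0, 3, -0.2, 0.105, 0.008, -0.18, 0, 0, 4.5, -0.2, 0.145, 0.01, -0.2, 0, 0, 6.1, -0.2, 0.185, 0.013, -0.215, 0, 0, 7.7, -0.2, 0.225, 0.016, -0.23, 0, 0, 9.3, -0.2, 0.26, 0.019, -0.238, 0, 0, 10.9, -0.2]

```text
clock: 4.75
tool_pos: [0.5333, -0.0444, 0.25]
orientation: [[0.888, 0.46, 0.001], [0.46, -0.888, 0.0], [0.001, 0.001, -1.0]]
force: [0.3, -0.4, -6.2]
width: 0.0443
```

```bash
python3 - <<'E'
from h import *
plan((.55,.03,.25,-85.5))
E
```

```text
t=4.75 pos [ 0.5333 -0.0444  0.25  ] yaw -62.59 w 0.0443 q6 49.4 F [ 0.3 -0.4 -6.2]
shift [ 0.0491 -0.0583  0.    ] turn [ 0.   -0.01  4.58] dist 0.076 ang 22.9 rows>=2.7
```

Request:
arm_command:
  moves: [0.015, -0.019, 0, 0, 0, 1.5, -0.2, 0.032, -0.038, 0, 0, 0, 3, -0.2, 0.049, -0.058, 0, 0, 0, 4.58, -0.2, 0.049, -0.058, 0, 0, 0, 4.58, -0.2, 0.049, -0.058, 0, 0, 0, 4.58, -0.2]

```text
clock: 5.25
tool_pos: [0.549, 0.0281, 0.2479]
orientation: [[0.996, 0.087, -0.002], [0.087, -0.996, -0.0], [-0.002, 0.0, -1.0]]
force: [-0.1, 1.5, -6.8]
width: 0.044
```

```bash
python3 - <<'E'
from h import *
plan((.55,.03,.25,-85.5))
c=cam("wrist");cv2.imwrite("pics/w2.png",c["image"])
import pickle;pickle.dump(c,open("w2.pkl","wb"))
E
```

```text
t=5.25 pos [0.549  0.0281 0.2479] yaw -85.01 w 0.0440 q6 79.7 F [-0.1  1.5 -6.8]
shift [ 0.0011 -0.0018 -0.0021] turn [0.   0.02 0.1 ] dist 0.003 ang 0.5 rows>=0.1
```

View pics/w2.png

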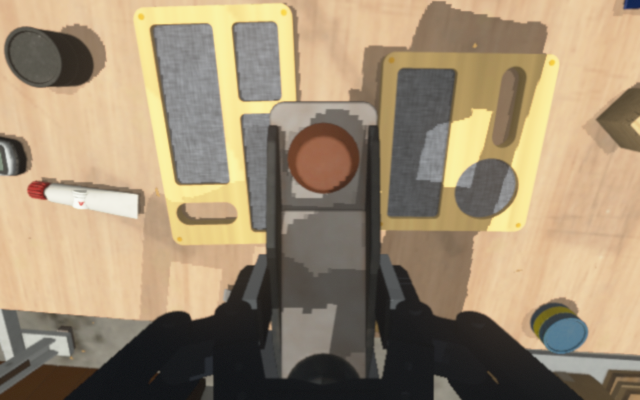

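```bash
python3 - <<'E'
from h import *
import pickle
c=pickle.load(open("w2.pkl","rb"))
crop(c,370,30,200,210,3,"pics/w2a.png")
crop(c,120,0,200,250,3,"pics/w2b.png")
E
```

```text
(no output)
```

View pics/w2a.png

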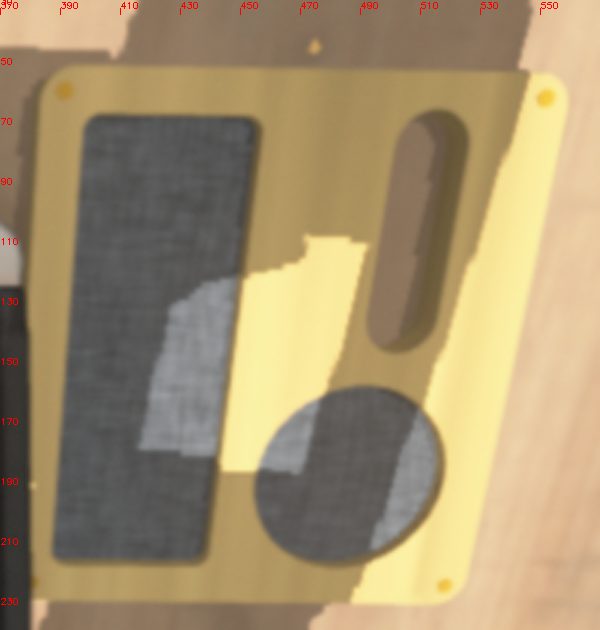

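View pics/w2b.png

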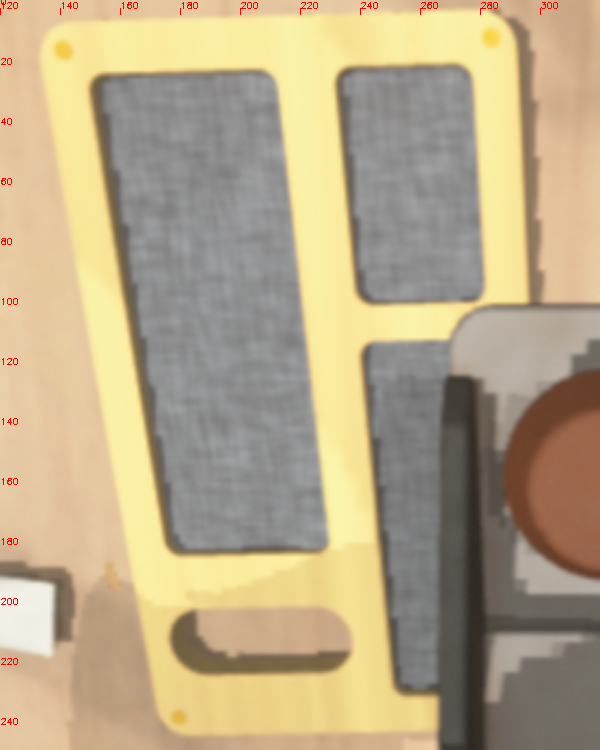

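```bash
cat >> h.py <<'E'
def fit2d(b,w):
    b=np.array(b,float);w=np.array(w)[:,:2];bm,wm=b.mean(0),w.mean(0)
    H=(b-bm).T@(w-wm);a=np.arctan2(H[0,1]-H[1,0],H[0,0]+H[1,1])
    Rm=np.array([[np.cos(a),-np.sin(a)],[np.sin(a),np.cos(a)]])
    t=wm-Rm@bm;res=(b@Rm.T+t-w)*1000
    return t,np.degrees(a),res
E
python3 - <<'E'
from h import *
import pickle
np.set_printoptions(precision=4,suppress=True)
c=pickle.load(open("w2.pkl","rb"))
def A(p,x0,y0):return [(x0+x/3-.33,y0+y/3-.33) for x,y in p]
w=px2w(c,A([(84,115),(262,117),(208,565),(52,563)],370,30),.015)
print(fit2d([(.083,.075),(.083,.013),(-.083,.013),(-.083,.075)],w))
w=px2w(c,A([(254,490),(445,465),(365,385),(335,566)],370,30),.015);print(w[:,:2],w[:,:2].mean(0))
w=px2w(c,A([(92,75),(272,70),(327,551),(165,553),(337,67),(470,65),(484,299),(357,302),(362,343),(393,693)],120,0),.015)
print(fit2d(np.array([(113,64),(113,1),(-53,1),(-53,64),(113,-17.5),(113,-63.5),(37,-63.5),(37,-17.5),(25,-17.5),(-113,-17.5)])/1000,w))
E
```

```text
(array([ 0.5742, -0.1206]), np.float64(4.687217375366166), array([[ 0.4478,  0.501 ],
       [ 0.6751, -0.5393],
       [-0.2631, -0.2285],
       [-0.8597,  0.2668]]))
[[ 0.5228 -0.1257]
 [ 0.5391 -0.1964]
 [ 0.5668 -0.1582]
 [ 0.4946 -0.1642]] [ 0.5308 -0.1611]
(array([0.5644, 0.1361]), np.float64(6.076180467617187), array([[ 0.9121,  1.8112],
       [ 1.1583, -1.6336],
       [-0.2646, -1.2061],
       [-0.8009,  0.0279],
       [ 0.4235,  1.2533],
       [ 0.9794, -1.0508],
       [-1.0648, -0.9181],
       [-1.0863,  0.4901],
       [ 0.9144,  1.1186],
       [-1.1712,  0.1076]]))
```

```bash
python3 - <<'E'
from h import *
plan((.5693,-.0767,.10,-85.3),(.5693,-.0767,.05,-85.3))
E
```

```text
t=5.30 pos [0.5491 0.0275 0.248 ] yaw -85.07 w 0.0444 q6 79.7 F [-0.1  0.  -5.9]
shift [0.0113 0.1055 0.148 ] turn [0.   0.01 0.05] dist 0.182 ang 0.2 rows>=3.6
shift [0.0114 0.1055 0.198 ] turn [0.   0.01 0.05] dist 0.050 ang 0.0 rows>=1.0
```

Request:
arm_command:
  moves: [0.003, 0.03, 0.025, 0, 0, 0, -0.2, 0.006, 0.06, 0.055, 0, 0, 0.05, -0.2, 0.009, 0.085, 0.09, 0, 0, 0.05, -0.2, 0.0114, 0.1, 0.125, 0, 0, 0.05, -0.2, 0.0114, 0.1055, 0.16, 0, 0, 0.05, -0.2, 0.0114, 0.1055, 0.185, 0, 0, 0.05, -0.2, 0.0114, 0.1055, 0.198, 0, 0, 0.05, -0.2, 0.0114, 0.1055, 0.198, 0, 0, 0.05, -0.2, 0.0114, 0.1055, 0.198, 0, 0, 0.05, -0.2]

```text
clock: 6.2
tool_pos: [0.5708, -0.077, 0.0514]
orientation: [[0.997, 0.08, 0.001], [0.08, -0.997, -0.0], [0.001, 0.001, -1.0]]
force: [-0.8, -0.0, -6.0]
width: 0.0441
```

```bash
python3 - <<'E'
from h import *
plan((.5693,-.0767,.0215,-85.3))
c=cam("wrist");cv2.imwrite("pics/w3.png",c["image"])
E
```

```text
t=6.20 pos [ 0.5708 -0.077   0.0514] yaw -85.43 w 0.0441 q6 69.9 F [-0.8 -0.  -6. ]
shift [-0.0015 -0.0004  0.0299] turn [ 0.01 -0.02 -0.03] dist 0.030 ang 0.2 rows>=0.6
```

View pics/w3.png

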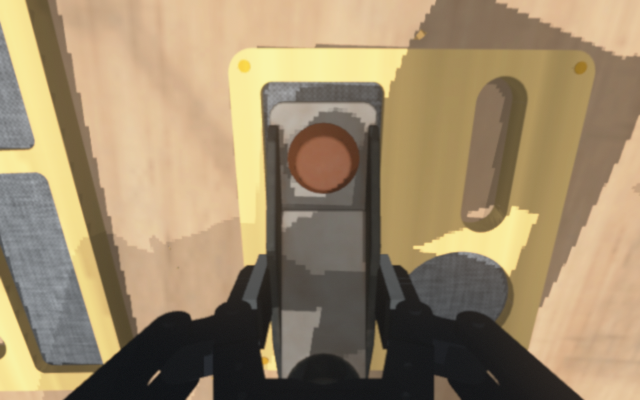

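```bash
python3 - <<'E'
from h import *
c=cam("wrist")
print(px2w(c,[(323,102),(323,102)],np.array([.042,.05]))[:,:2],px2w(c,[(323,83),(265,180),(384,83),(263,83)],.015)[:,:2])
print(px2w(c,[(267,140),(380,140)],.071)[:,:2])
E
```

```text
[[ 0.64589472 -0.07066861]
 [ 0.64633279 -0.07061804]] [[ 0.65351941 -0.07010793]
 [ 0.60111055 -0.04269196]
 [ 0.65597259 -0.10037047]
 [ 0.65114736 -0.04035953]]
[[ 0.6326636  -0.05138786]
 [ 0.63592164 -0.09207884]]
```

Request:
arm_command:
  moves: [0, 0, 0.01, 0, 0, 0, -0.2, 0, 0, 0.02, 0, 0, 0, -0.2, 0, 0, 0.027, 0, 0, 0, -0.2, 0, 0, 0.0305, 0, 0, 0, -0.2, 0, 0, 0.0305, 0, 0, 0, -0.2, 0, 0, 0.0305, 0, 0, 0, -0.2]

```text
clock: 6.9
tool_pos: [0.5697, -0.0763, 0.0204]
orientation: [[0.997, 0.08, -0.001], [0.08, -0.997, 0.0], [-0.001, -0.0, -1.0]]
force: [-5.4, 2.4, 4.9]
width: 0.0445
```

Request:
arm_command:
  moves: [0, 0, 0, 0, 0, 0, 0.5, 0, 0, 0, 0, 0, 0, 0.5, 0, 0, 0, 0, 0, 0, 0.5, 0, 0, -0.03, 0, 0, 0, 0.5, 0, 0, -0.07, 0, 0, 0, 0.5, 0, 0, -0.12, 0, 0, 0, 0.7]

```text
clock: 7.5
tool_pos: [0.5686, -0.0761, 0.1391]
orientation: [[0.997, 0.079, -0.004], [0.079, -0.997, 0.001], [-0.004, -0.001, -1.0]]
force: [1.2, 0.2, 0.4]
width: 0.0724
```

```bash
python3 - <<'E'
from h import *
import pickle
plan((.40,-.27,.22,4.7))
c=cam("wrist");cv2.imwrite("pics/w4.png",c["image"])
c=pickle.load(open("w2.pkl","rb"));crop(c,510,280,100,90,6,"pics/w2c.png")
E
```

```text
t=7.50 pos [ 0.5686 -0.0761  0.1391] yaw -85.44 w 0.0724 q6 69.9 F [1.2 0.2 0.4]
shift [-0.1838  0.1797 -0.0805] turn [ -0.04   0.02 -18.03] dist 0.269 ang 90.1 rows>=10.5
```

View pics/w4.png

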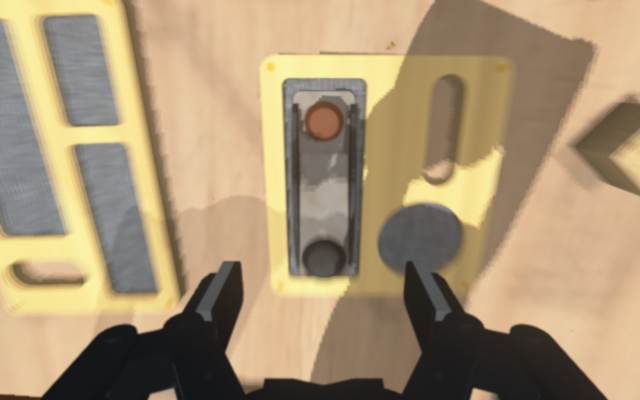

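View pics/w2c.png

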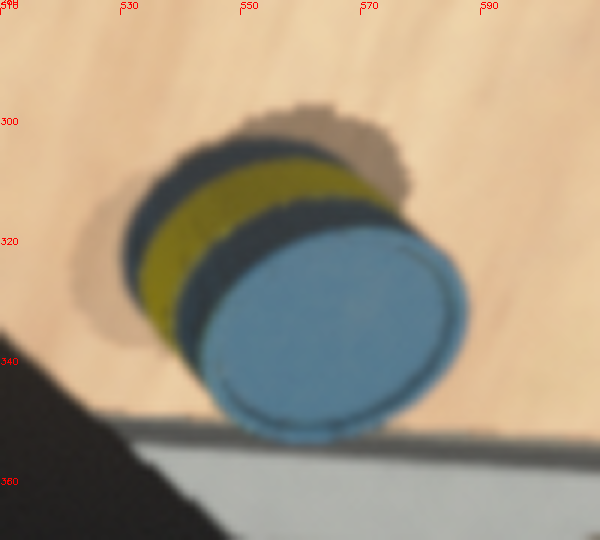

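```bash
python3 - <<'E'
from h import *
import pickle
c=pickle.load(open("w2.pkl","rb"))
print(px2w(c,[(565.2,335.5)],.034))
plan((.355,-.299,.15,4.7),(.355,-.299,.005,4.7))
E
```

```text
[[ 0.35130994 -0.30095236  0.034     ]]
t=7.55 pos [ 0.5747 -0.0776  0.1504] yaw -85.42 w 0.0727 q6 69.9 F [ 5.8 -0.3  6.4]
shift [-0.2367  0.2032 -0.0015] turn [  0.14  -0.06 -18.02] dist 0.312 ang 90.1 rows>=10.5
shift [-0.2383  0.2026  0.1435] turn [  0.14  -0.06 -18.02] dist 0.145 ang 0.0 rows>=2.9
```

Request:
arm_command:
  moves: [-0.02, 0.015, -0.01, 0, 0, -1.6, 0.9, -0.045, 0.035, -0.01, 0, 0, -3.2, 1, -0.07, 0.06, -0.01, 0, 0, -4.9, 1, -0.095, 0.085, -0.01, 0, 0, -6.6, 1, -0.12, 0.11, -0.01, 0, 0, -8.3, 1, -0.145, 0.135, -0.01, 0, 0, -10, 1, -0.17, 0.16, -0.01, 0, 0, -11.7, 1, -0.195, 0.18, -0.01, 0, 0, -13.4, 1, -0.215, 0.195, -0.01, 0, 0, -15, 1, -0.23, 0.203, -0.01, 0, 0, -16.6, 1]

```text
clock: 8.55
tool_pos: [0.356, -0.2988, 0.15]
orientation: [[0.038, 0.999, 0.001], [0.999, -0.038, -0.001], [-0.001, 0.001, -1.0]]
force: [-0.5, 0.2, -0.0]
width: 0.0853
```

```bash
python3 - <<'E'
from h import *
plan((.353,-.300,.15,4.7),(.353,-.30,.008,4.7))
E
```

```text
t=8.55 pos [ 0.356  -0.2988  0.15  ] yaw -2.19 w 0.0853 q6 -47.5 F [-0.5  0.2 -0. ]
shift [-0.0013 -0.003   0.    ] turn [ 0.01  0.02 -1.38] dist 0.003 ang 6.9 rows>=0.8
shift [-0.0011 -0.0031  0.142 ] turn [ 0.01  0.02 -1.38] dist 0.142 ang 0.0 rows>=2.8
```

Request:
arm_command:
  moves: [-0.001, -0.003, 0.02, 0, 0, -1.38, 1, -0.001, -0.003, 0.05, 0, 0, -1.38, 1, -0.001, -0.003, 0.075, 0, 0, -1.38, 1, -0.001, -0.003, 0.09, 0, 0, -1.38, 1, -0.001, -0.003, 0.09, 0, 0, -1.38, 1, -0.001, -0.003, 0.09, 0, 0, -1.38, 1]

```text
clock: 9.15
tool_pos: [0.3542, -0.2983, 0.0601]
orientation: [[-0.078, 0.997, 0.0], [0.997, 0.078, -0.0], [-0.0, 0.0, -1.0]]
force: [0.7, -0.5, -0.3]
width: 0.0856
```

```bash
python3 - <<'E'
from h import *
plan((.353,-.30,.008,4.7))
c=cam("wrist");cv2.imwrite("pics/w5.png",c["image"])
E
```

```text
t=9.15 pos [ 0.3542 -0.2983  0.0601] yaw 4.46 w 0.0856 q6 -54.3 F [ 0.7 -0.5 -0.3]
shift [-0.0016 -0.0013  0.0521] turn [ 0.    0.   -0.05] dist 0.052 ang 0.2 rows>=1.0
```

View pics/w5.png

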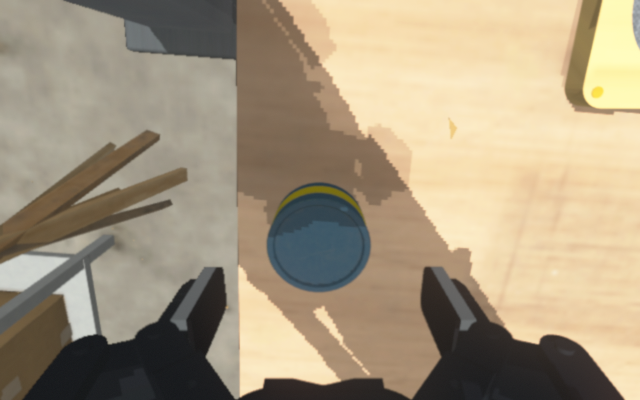

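```bash
python3 - <<'E'
from h import *
c=cam("wrist")
t=px2w(c,[(319,243)],.034)[0];print(t)
plan((t[0],t[1],.008,4.7))
E
```

```text
[ 0.35213395 -0.29896576  0.034     ]
t=9.25 pos [ 0.3547 -0.2989  0.061 ] yaw 4.47 w 0.0851 q6 -54.3 F [0.1 0.3 1.2]
shift [ 0.0003 -0.0027  0.053 ] turn [ 0.02  0.02 -0.05] dist 0.053 ang 0.3 rows>=1.1
```

Request:
arm_command:
  moves: [0, -0.0027, 0.02, 0, 0, 0, 1, 0, -0.0027, 0.04, 0, 0, 0, 1, 0, -0.0027, 0.053, 0, 0, 0, 1, 0, -0.0027, 0.053, 0, 0, 0, 0.1, 0, -0.0027, 0.053, 0, 0, 0, 0.1, 0, -0.0027, 0.053, 0, 0, 0, 0.1, 0, -0.0027, 0.053, 0, 0, 0, 0.1, 0, -0.0027, 0.053, 0, 0, 0, 0.1]
  newtons: 50

```text
clock: 10.05
tool_pos: [0.352, -0.2992, 0.0079]
orientation: [[-0.078, 0.997, 0.002], [0.997, 0.078, -0.002], [-0.002, 0.001, -1.0]]
force: [-1.3, 0.9, 7.3]
width: 0.0544
```

```bash
python3 - <<'E'
from h import *
a=np.radians(4.69);b=np.array([-.0465,-.037]);t=np.array([.5742,-.1206])+np.array([[np.cos(a),-np.sin(a)],[np.sin(a),np.cos(a)]])@b
print(t)
plan((.352,-.299,.10,4.7),(t[0],t[1],.10,4.7))
E
```

```text
[ 0.53088099 -0.16127816]
t=10.05 pos [ 0.352  -0.2992  0.0079] yaw 4.47 w 0.0544 q6 -54.6 F [-1.3  0.9  7.3]
shift [-0.      0.0001 -0.0921] turn [ 0.02  0.02 -0.05] dist 0.092 ang 0.3 rows>=1.8
shift [ 0.1233  0.1892 -0.0921] turn [ 0.02  0.02 -0.05] dist 0.226 ang 0.0 rows>=4.5
```

Request:
arm_command:
  moves: [0, 0, -0.015, 0, 0, 0, 0.1, 0, 0, -0.045, 0, 0, 0, 0.1, 0.01, 0.02, -0.075, 0, 0, 0, 0.1, 0.03, 0.05, -0.09, 0, 0, 0, 0.1, 0.055, 0.085, -0.09, 0, 0, 0, 0.1, 0.08, 0.12, -0.09, 0, 0, 0, 0.1, 0.1, 0.155, -0.09, 0, 0, 0, 0.1, 0.118, 0.18, -0.08, 0, 0, 0, 0.1, 0.1233, 0.189, -0.06, 0, 0, 0, 0.1, 0.1233, 0.189, -0.045, 0, 0, 0, 0.1]

```text
clock: 11.05
tool_pos: [0.5307, -0.1591, 0.0506]
orientation: [[-0.08, 0.997, -0.0], [0.997, 0.08, 0.0], [0.0, -0.0, -1.0]]
force: [-0.6, -0.0, -1.4]
width: 0.0543
```

Request:
arm_command:
  moves: [0, 0, 0, 0, 0, 0, 0.1, 0, 0, 0, 0, 0, 0, 0.1]

```text
clock: 11.25
tool_pos: [0.5288, -0.1609, 0.0511]
orientation: [[-0.077, 0.997, -0.002], [0.997, 0.077, 0.001], [0.001, -0.002, -1.0]]
force: [-0.4, 0.1, -1.1]
width: 0.0537
```

```bash
python3 - <<'E'
from h import *
plan((.5309,-.1613,.0165,4.7))
c=cam("wrist");cv2.imwrite("pics/w6.png",c["image"])
E
```

```text
t=11.25 pos [ 0.5288 -0.1609  0.0511] yaw 4.42 w 0.0537 q6 -29.5 F [-0.4  0.1 -1.1]
shift [-0.0006  0.0021  0.0346] turn [-0.02 -0.01 -0.06] dist 0.035 ang 0.3 rows>=0.7
```

View pics/w6.png

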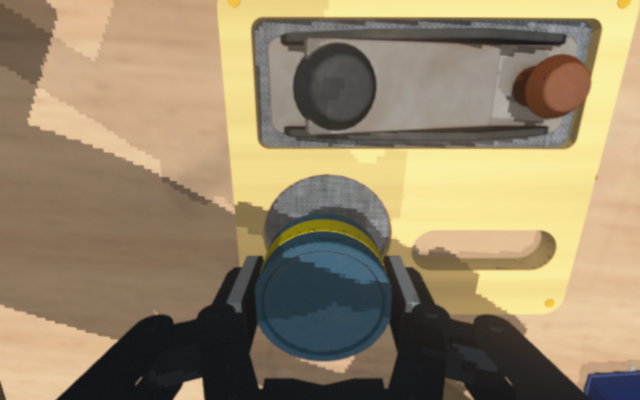

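```bash
python3 - <<'E'
from h import *
c=cam("wrist")
th=np.linspace(0,2*np.pi,60)
P=np.c_[.5309+.0365*np.cos(th),-.1613+.0365*np.sin(th),0*th+.015]
im=c["image"].copy()
cv2.polylines(im,[np.int32(w2px(c,P).round())],True,(0,0,255),1)
cv2.imwrite("pics/w6b.png",cv2.resize(im[140:330,200:450],None,fx=3,fy=3))
plan((.5309,-.1613,.0165,4.7))
E
```

```text
t=11.35 pos [ 0.53   -0.1615  0.0525] yaw 4.39 w 0.0541 q6 -29.5 F [-0.7 -0.1 -1.3]
shift [0.0002 0.0009 0.036 ] turn [ 0.01  0.01 -0.06] dist 0.036 ang 0.3 rows>=0.7
```

View pics/w6b.png

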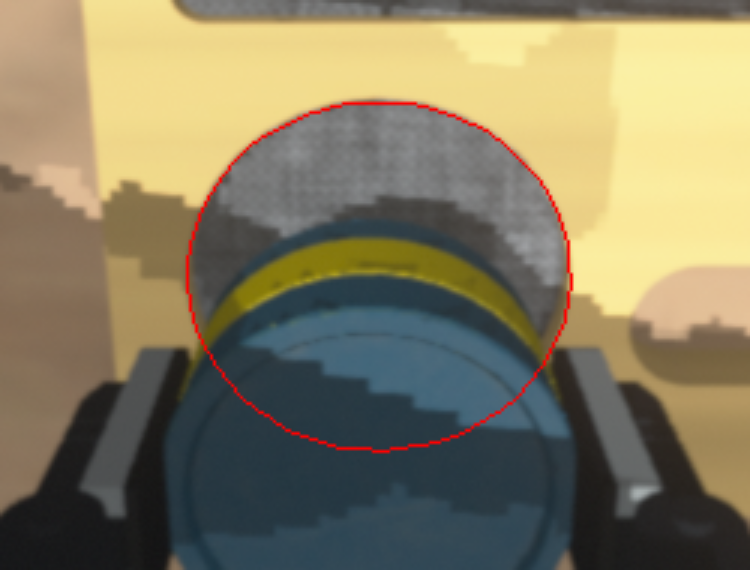

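Rim prediction matches the picture. Lower and release.

Request:
arm_command:
  moves: [0, 0.001, 0.012, 0, 0, 0, 0.1, 0, 0.001, 0.024, 0, 0, 0, 0.1, 0, 0.001, 0.032, 0, 0, 0, 0.1, 0, 0.001, 0.036, 0, 0, 0, 0.1, 0, 0.001, 0.036, 0, 0, 0, 0.1, 0, 0.001, 0.036, 0, 0, 0, 0.1]

```text
clock: 11.95
tool_pos: [0.5306, -0.1604, 0.0159]
orientation: [[-0.078, 0.997, -0.001], [0.997, 0.078, 0.0], [0.001, -0.001, -1.0]]
force: [-3.8, 2.2, 5.6]
width: 0.0543
```

```bash
python3 - <<'E'
from h import *
plan((.5309,-.1613,.0165,4.7))
E
```

```text
t=11.95 pos [ 0.5306 -0.1604  0.0159] yaw 4.47 w 0.0543 q6 -29.4 F [-3.8  2.2  5.6]
shift [-0.0009  0.0002 -0.0006] turn [-0.02 -0.01 -0.05] dist 0.001 ang 0.2 rows>=0.0
```

Request:
arm_command:
  moves: [0, 0, 0, 0, 0, 0, 1, 0, 0, 0, 0, 0, 0, 1, 0, 0, -0.02, 0, 0, 0, 1, 0, 0, -0.06, 0, 0, 0, 1, 0, 0, -0.11, 0, 0, 0, 1, 0.02, 0, -0.15, 0, 0, 0.5, 1, 0.06, 0, -0.18, 0, 0, 1, 1, 0.11, 0, -0.21, 0, 0, 1.5, 1, 0.16, 0, -0.235, 0, 0, 2, 1, 0.21, -0.01, -0.235, 0, 0, 2.7, 1]

```text
clock: 12.95
tool_pos: [0.5098, 0.0359, 0.2529]
orientation: [[0.16, 0.987, 0.007], [0.987, -0.16, -0.001], [0.001, 0.007, -1.0]]
force: [0.5, 0.4, -0.6]
width: 0.0853
```

```bash
python3 - <<'E'
from h import *
plan((.51,.40,.25,-9))
E
```

```text
t=12.95 pos [0.5098 0.0359 0.2529] yaw -9.22 w 0.0853 q6 4.4 F [ 0.5  0.4 -0.6]
shift [ 0.3595 -0.0581  0.0027] turn [ 0.08 -0.01 -0.04] dist 0.364 ang 0.4 rows>=7.3
```

Request:
arm_command:
  moves: [0.05, -0.008, 0, 0, 0, 0, 1, 0.1, -0.016, 0, 0, 0, 0, 1, 0.15, -0.024, 0, 0, 0, 0, 1, 0.2, -0.032, 0, 0, 0, 0, 1, 0.25, -0.04, 0, 0, 0, 0, 1, 0.295, -0.048, 0, 0, 0, 0, 1, 0.335, -0.054, 0, 0, 0, 0, 1, 0.359, -0.058, 0, 0, 0, 0, 1, 0.359, -0.058, 0, 0, 0, 0, 1, 0.359, -0.058, 0, 0, 0, 0, 1]

```text
clock: 13.95
tool_pos: [0.5068, 0.3986, 0.2486]
orientation: [[0.156, 0.988, -0.001], [0.988, -0.156, -0.001], [-0.001, -0.0, -1.0]]
force: [-0.1, -0.1, 0.9]
width: 0.0856
```

```bash
python3 - <<'E'
from h import *
import pickle
plan((.51,.40,.25,-9))
c=cam("wrist");cv2.imwrite("pics/w7.png",c["image"]);pickle.dump(c,open("w7.pkl","wb"))
E
```

```text
t=13.95 pos [0.5068 0.3986 0.2486] yaw -8.97 w 0.0856 q6 40.2 F [-0.1 -0.1  0.9]
shift [ 0.0019  0.003  -0.0014] turn [-0.01  0.01  0.01] dist 0.004 ang 0.1 rows>=0.1
```

View pics/w7.png

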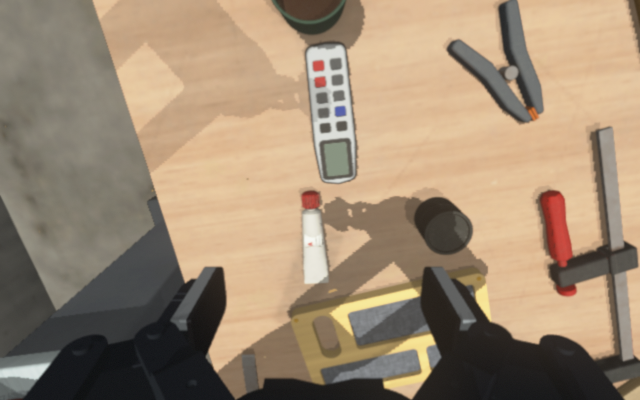

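```bash
python3 - <<'E'
from h import *
import pickle
c=pickle.load(open("w7.pkl","rb"))
crop(c,270,30,110,165,4,"pics/w7a.png")
crop(c,270,180,110,115,5,"pics/w7b.png")
E
```

```text
(no output)
```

View pics/w7a.png

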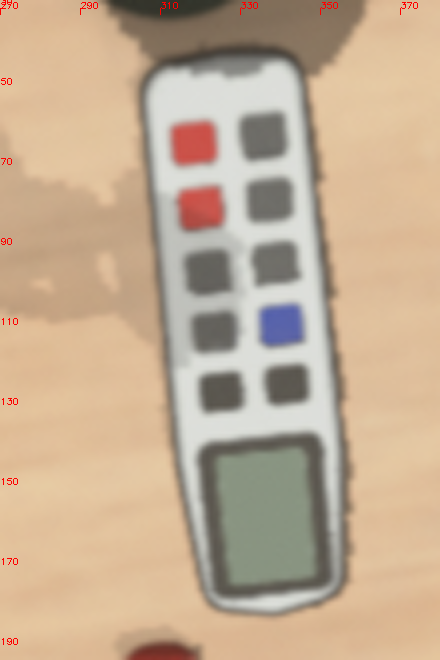

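View pics/w7b.png

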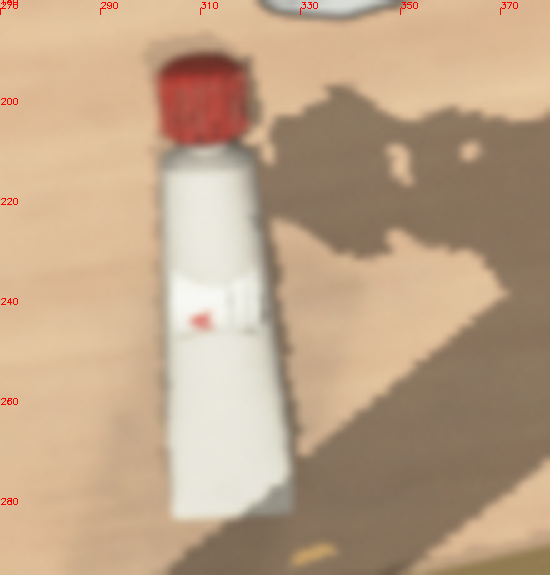

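```bash
python3 - <<'E'
from h import *
import pickle
c=pickle.load(open("w7.pkl","rb"))
A=lambda p,k,x0,y0:[(x0+x/k-.4,y0+y/k-.4) for x,y in p]
def show(n,w):
    w=w[:,:2];d=w[0]-w[1];print(n,w[:2].mean(0),np.hypot(*d),np.degrees(np.arctan2(d[1],d[0])),w[2:].mean(0),np.hypot(*(w[2]-w[3])))
show("meter",px2w(c,A([(224,47),(275,612),(165,300),(328,300)],4,270,30),.018))
show("meteredge",px2w(c,A([(143,95),(178,450),(303,75),(345,480)],4,270,30),.02))
show("meteredge",px2w(c,A([(303,75),(335,400),(143,95),(178,450)],4,270,30),.02))
show("tube",px2w(c,A([(204,52),(232,517),(164,300),(278,300)],5,270,180),.010))
show("tube",px2w(c,A([(204,52),(232,517),(162,180),(260,180)],5,270,180),.010))
show("tube",px2w(c,A([(204,52),(232,517),(170,400),(285,400)],5,270,180),.010))
# mug rim
print(px2w(c,[(345,5),(310,32),(275,5)],.09)[:,:2])
E
```

```text
meter [0.52347326 0.44366628] 0.14687682642685324 86.81173945505437 [0.52405962 0.45591478] 0.04276051379677337
meteredge [0.50291102 0.464609  ] 0.08915352282894054 86.19498668912193 [0.54470501 0.45622652] 0.10246774614308395
meteredge [0.54473565 0.46713043] 0.08066593784032339 88.31196809993749 [0.50291102 0.464609  ] 0.08915352282894054
tube [0.47911358 0.30195356] 0.1251317917227333 83.64506209050052 [0.47949264 0.3007745 ] 0.02787082641855454
tube [0.47911358 0.30195356] 0.1251317917227333 83.64506209050052 [0.48232604 0.33230321] 0.023369323790176505
tube [0.47911358 0.30195356] 0.1251317917227333 83.64506209050052 [0.4765656 0.2733222] 0.028722056060732803
[[0.54492844 0.53357298]
 [0.51481951 0.51891906]
 [0.49111779 0.54207505]]
```

```bash
python3 - <<'E'
from h import *
plan((.5237,.4437,.12,-3),(.5237,.4437,.06,-3))
E
```

```text
t=14.00 pos [0.507  0.3978 0.2488] yaw -9.03 w 0.0856 q6 40.2 F [-0.2  0.6  0.1]
shift [0.0481 0.0093 0.1288] turn [-0.    0.01 -1.21] dist 0.138 ang 6.0 rows>=2.8
shift [0.0481 0.0093 0.1888] turn [-0.    0.01 -1.21] dist 0.060 ang 0.0 rows>=1.2
```

Request:
arm_command:
  moves: [0.016, 0.003, 0.03, 0, 0, -0.6, 1, 0.032, 0.006, 0.07, 0, 0, -1.21, 1, 0.048, 0.0093, 0.11, 0, 0, -1.21, 1, 0.048, 0.0093, 0.15, 0, 0, -1.21, 1, 0.048, 0.0093, 0.175, 0, 0, -1.21, 1, 0.048, 0.0093, 0.189, 0, 0, -1.21, 1, 0.048, 0.0093, 0.189, 0, 0, -1.21, 1, 0.048, 0.0093, 0.189, 0, 0, -1.21, 1]
  newtons: 40

```text
clock: 14.8
tool_pos: [0.5249, 0.4442, 0.0619]
orientation: [[0.053, 0.999, 0.002], [0.999, -0.053, 0.001], [0.001, 0.002, -1.0]]
force: [-0.3, -0.2, 0.3]
width: 0.0856
```

```bash
python3 - <<'E'
from h import *
plan((.5237,.4437,.006,-3))
c=cam("wrist");cv2.imwrite("pics/w8.png",c["image"])
E
```

```text
t=14.80 pos [0.5249 0.4442 0.0619] yaw -3.04 w 0.0856 q6 36.7 F [-0.3 -0.2  0.3]
shift [-0.0007 -0.0013  0.0559] turn [ 0.02 -0.01 -0.01] dist 0.056 ang 0.1 rows>=1.1
```

View pics/w8.png

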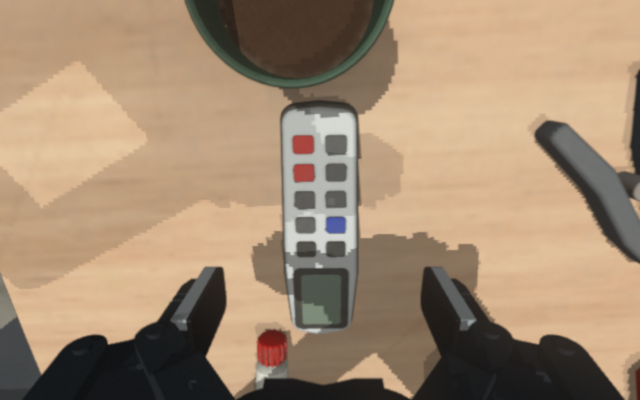

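```bash
python3 - <<'E'
from h import *
import pickle
a=pickle.load(open("w7.pkl","rb"));c=cam("wrist")
for z in(.07,.08,.09,.1,.11,.12):print(z,px2w(a,[(311,33)],z)[0,:2],px2w(c,[(290,87)],z)[0,:2], px2w(c,[(186,0),(394,0)],z)[:,:2].ravel())
print(c["o"])
E
```

```text
0.07 [0.51520936 0.52047583] [0.51693808 0.52699645] [0.48295643 0.55798313 0.55571464 0.55411803]
0.08 [0.51534699 0.5192776 ] [0.51782965 0.52711619] [0.48634236 0.55582835 0.55375988 0.55224696]
0.09 [0.51548461 0.51807937] [0.51872122 0.52723593] [0.48972829 0.55367357 0.55180513 0.5503759 ]
0.1 [0.51562224 0.51688113] [0.51961278 0.52735567] [0.49311421 0.5515188  0.54985038 0.54850483]
0.11 [0.51575987 0.5156829 ] [0.52050435 0.52747541] [0.49650014 0.54936402 0.54789562 0.54663376]
0.12 [0.5158975  0.51448467] [0.52139592 0.52759516] [0.49988607 0.54720924 0.54594087 0.54476269]
[0.52908426 0.52862774 0.20623396]
```

Request:
arm_command:
  moves: [0, -0.0013, 0.015, 0, 0, 0, 1, 0, -0.0013, 0.03, 0, 0, 0, 1, 0, -0.0013, 0.042, 0, 0, 0, 1, 0, -0.0013, 0.052, 0, 0, 0, 1, 0, -0.0013, 0.056, 0, 0, 0, 1, 0, -0.0013, 0.056, 0, 0, 0, 1]

```text
clock: 15.5
tool_pos: [0.5217, 0.444, 0.0028]
orientation: [[0.052, 0.999, -0.002], [0.999, -0.052, -0.001], [-0.001, -0.002, -1.0]]
force: [-0.7, -0.3, -0.3]
width: 0.0853
```

```bash
python3 - <<'E'
from h import *
plan((.5237,.4437,.006,-3))
E
```

```text
t=15.50 pos [0.5217 0.444  0.0028] yaw -2.98 w 0.0853 q6 36.8 F [-0.7 -0.3 -0.3]
shift [-0.0002  0.002  -0.0032] turn [-0.02  0.01  0.  ] dist 0.004 ang 0.1 rows>=0.1
```

Request:
arm_command:
  moves: [0, 0.002, -0.0032, 0, 0, 0, 1, 0, 0.002, -0.0032, 0, 0, 0, 0, 0, 0.002, -0.0032, 0, 0, 0, -0.2, 0, 0.002, -0.0032, 0, 0, 0, -0.2, 0, 0.002, -0.0032, 0, 0, 0, -0.2, 0, 0.002, -0.0032, 0, 0, 0, -0.2, 0, 0.002, -0.0032, 0, 0, 0, -0.2, 0, 0.002, -0.0032, 0, 0, 0, -0.2]
  newtons: 45

```text
clock: 16.3
tool_pos: [0.525, 0.4448, 0.0085]
orientation: [[0.052, 0.999, 0.001], [0.999, -0.052, 0.001], [0.001, 0.001, -1.0]]
force: [-1.4, 0.1, 5.9]
width: 0.0432
```

```bash
python3 - <<'E'
from h import *
plan((.5237,.4437,.05,-3),(.50,.30,.20,-83.5))
c=cam("wrist");cv2.imwrite("pics/w9.png",c["image"])
E
```

```text
t=16.30 pos [0.525  0.4448 0.0085] yaw -2.98 w 0.0432 q6 36.7 F [-1.4  0.1  5.9]
shift [-0.0011 -0.0012 -0.0415] turn [ 0.01 -0.01  0.  ] dist 0.041 ang 0.1 rows>=0.8
shift [-0.1457 -0.0172 -0.1916] turn [ 0.   -0.02 16.1 ] dist 0.209 ang 80.5 rows>=9.4
```

View pics/w9.png

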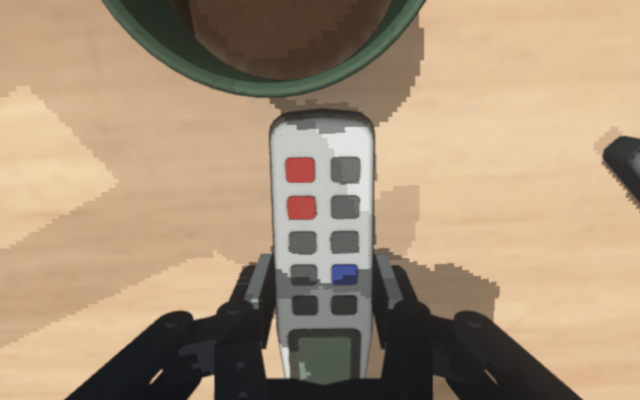

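Request:
arm_command:
  moves: [0, 0, 0, 0, 0, 0, 0.5, 0, 0, 0.003, 0, 0, 0, 0.5, 0, 0, 0.003, 0, 0, 0, 0.5, 0, 0, 0.003, 0, 0, 0, -0.2, 0, 0, 0.003, 0, 0, 0, -0.2, 0, 0, 0.003, 0, 0, 0, -0.2, 0, 0, 0.003, 0, 0, 0, -0.2, 0, 0, 0.003, 0, 0, 0, -0.2]
  newtons: 45

```text
clock: 17.15
tool_pos: [0.5244, 0.4443, 0.0044]
orientation: [[0.052, 0.999, -0.0], [0.999, -0.052, -0.0], [-0.0, -0.0, -1.0]]
force: [-0.4, 0.6, 0.7]
width: 0.0436
```

Request:
arm_command:
  moves: [0, 0, -0.015, 0, 0, 0, -0.2, 0, 0, -0.04, 0, 0, 0, -0.2, -0.01, 0, -0.075, 0, 0, 0.5, -0.2, -0.03, -0.002, -0.11, 0, 0, 2, -0.2, -0.05, -0.005, -0.14, 0, 0, 3.6, -0.2, -0.07, -0.008, -0.17, 0, 0, 5.2, -0.2, -0.09, -0.011, -0.19, 0, 0, 6.8, -0.2, -0.11, -0.014, -0.195, 0, 0, 8.4, -0.2, -0.13, -0.017, -0.195, 0, 0, 10, -0.2, -0.1457, -0.017, -0.195, 0, 0, 11.6, -0.2]

```text
clock: 18.15
tool_pos: [0.4996, 0.2988, 0.2011]
orientation: [[0.877, 0.48, 0.001], [0.48, -0.877, 0.0], [0.001, 0.0, -1.0]]
force: [0.0, 0.5, -1.6]
width: 0.0434
```

Request:
arm_command:
  moves: [0, 0, 0, 0, 0, 1.5, -0.2, 0, 0, 0, 0, 0, 3, -0.2, 0, 0, 0, 0, 0, 4.5, -0.2, 0, 0, 0, 0, 0, 4.5, -0.2, 0, 0, 0, 0, 0, 4.5, -0.2]

```text
clock: 18.65
tool_pos: [0.4999, 0.2997, 0.2001]
orientation: [[0.993, 0.117, 0.0], [0.117, -0.993, 0.0], [0.0, -0.0, -1.0]]
force: [0.0, 0.2, -1.1]
width: 0.0435
```

```bash
python3 - <<'E'
from h import *
import pickle
plan((.5,.3,.2,-83.5))
c=cam("wrist");cv2.imwrite("pics/w10.png",c["image"]);pickle.dump(c,open("w10.pkl","wb"))
E
```

```text
t=18.65 pos [0.4999 0.2997 0.2001] yaw -83.28 w 0.0435 q6 106.5 F [ 0.   0.2 -1.1]
shift [ 0.0002 -0.0002  0.0001] turn [-0.   -0.01  0.04] dist 0.000 ang 0.2 rows>=0.0
```

View pics/w10.png

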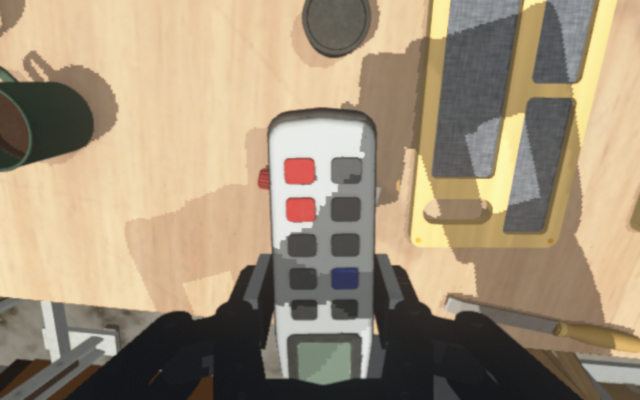

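Request:
arm_command:
  moves: [0.025, 0, 0, 0, 0, 0, -0.2, 0.055, 0.01, 0, 0, 0, 0, -0.2, 0.08, 0.02, 0, 0, 0, 0, -0.2, 0.09, 0.025, 0, 0, 0, 0, -0.2, 0.09, 0.025, 0, 0, 0, 0, -0.2, 0.09, 0.025, 0, 0, 0, 0, -0.2]

```text
clock: 19.3
tool_pos: [0.5912, 0.2852, 0.1992]
orientation: [[0.993, 0.114, -0.001], [0.114, -0.993, -0.0], [-0.001, -0.0, -1.0]]
force: [-0.3, -0.0, -1.5]
width: 0.0433
```

```bash
python3 - <<'E'
from h import *
import pickle
plan((.5,.3,.2,-83.5))
c=cam("wrist");crop(c,390,0,250,330,2,"pics/w11.png");pickle.dump(c,open("w11.pkl","wb"))
E
```

```text
t=19.30 pos [0.5912 0.2852 0.1992] yaw -83.45 w 0.0433 q6 102.3 F [-0.3 -0.  -1.5]
shift [-0.089  -0.0251 -0.0007] turn [-0.    0.02  0.01] dist 0.092 ang 0.1 rows>=1.8
```

View pics/w11.png

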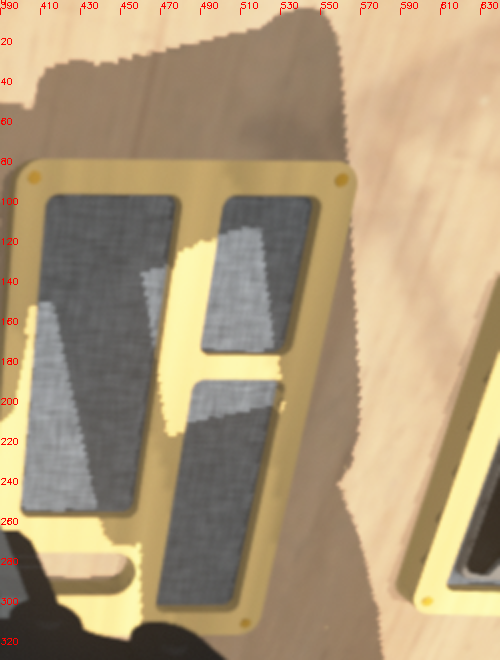

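```bash
python3 - <<'E'
from h import *
import pickle
np.set_printoptions(precision=4,suppress=True)
c=pickle.load(open("w11.pkl","rb"))
p=[(46,195),(181,195),(133,517),(20,515),(222,195),(320,195),(289,355),(201,352),(192,380),(284,380),(237,610),(157,607)]
w=px2w(c,[(390+x/2-.3,y/2-.3) for x,y in p],.015)
t,a,r=fit2d(np.array([(113,64),(113,1),(-53,1),(-53,64),(113,-17.5),(113,-63.5),(37,-63.5),(37,-17.5),(25,-17.5),(25,-63.5),(-113,-63.5),(-113,-17.5)])/1000,w)
print(t,a);print(r)
a=np.radians(a);Rm=np.array([[np.cos(a),-np.sin(a)],[np.sin(a),np.cos(a)]])
for q in[(30,32.5),(-44,-40.5),(75,-40.5)]:print(q,t+Rm@np.array(q)/1000)
E
```

```text
[0.5644 0.136 ] 6.593805488097797
[[ 0.5756  0.6681]
 [ 0.5815 -0.4349]
 [ 0.4438 -1.7229]
 [-1.15    0.3911]
 [ 0.4864 -0.0749]
 [ 0.4123 -0.8175]
 [ 0.3883 -0.1207]
 [-1.3521  1.6783]
 [ 1.3514 -0.2616]
 [ 1.3303  0.0534]
 [-0.4063  0.3276]
 [-2.6611  0.314 ]]
(30, 32.5) [0.5905 0.1718]
(-44, -40.5) [0.5253 0.0908]
(75, -40.5) [0.6436 0.1044]
```

```bash
python3 - <<'E'
from h import *
plan((.591,.1718,.1,-83.4),(.591,.1718,.045,-83.4))
E
```

```text
t=19.35 pos [0.591  0.2855 0.1993] yaw -83.43 w 0.0435 q6 102.3 F [ 0.7  0.2 -1.5]
shift [-0.0129  0.1129  0.0993] turn [-0.    0.01 -0.01] dist 0.151 ang 0.1 rows>=3.0
shift [-0.0128  0.1129  0.1543] turn [-0.    0.01 -0.01] dist 0.055 ang 0.0 rows>=1.1
```

Request:
arm_command:
  moves: [-0.003, 0.03, 0.02, 0, 0, 0, -0.2, -0.007, 0.065, 0.045, 0, 0, 0, -0.2, -0.01, 0.095, 0.075, 0, 0, 0, -0.2, -0.0128, 0.113, 0.11, 0, 0, 0, -0.2, -0.0128, 0.113, 0.14, 0, 0, 0, -0.2, -0.0128, 0.113, 0.154, 0, 0, 0, -0.2, -0.0128, 0.113, 0.154, 0, 0, 0, -0.2, -0.0128, 0.113, 0.154, 0, 0, 0, -0.2]

```text
clock: 20.15
tool_pos: [0.5927, 0.1724, 0.0468]
orientation: [[0.993, 0.115, 0.001], [0.115, -0.993, 0.0], [0.001, -0.0, -1.0]]
force: [0.1, -0.3, -0.3]
width: 0.0432
```

```bash
cat >>h.py <<'E'
def board(b):
    return ((.5644,.1360,6.6) if b=="g" else (.5742,-.1206,4.69))
def bp(b,x,y,z=.015):
    X,Y,a=board(b);a=np.radians(a);return np.array([X+x*np.cos(a)-y*np.sin(a),Y+x*np.sin(a)+y*np.cos(a),z])
def rect(b,x,y,l,w,z=.015):
    return [bp(b,x+i*l/2,y+j*w/2,z) for i,j in((1,1),(1,-1),(-1,-1),(-1,1))]
def draw(c,polys,name,x0=0,y0=0,w=640,h=400,k=1):
    im=cv2.resize(c["image"],None,fx=k,fy=k,interpolation=cv2.INTER_CUBIC)
    for i,P in enumerate(polys):
        cv2.polylines(im,[np.int32(np.round((w2px(c,P)+.5)*k))],True,[(0,0,255),(0,200,0),(255,0,0),(255,0,255)][i%4],1)
    cv2.imwrite(name,im[int(y0*k):int((y0+h)*k),int(x0*k):int((x0+w)*k)])
E
python3 - <<'E'
from h import *
plan((.591,.1718,.0124,-83.4))
c=cam("wrist")
s=manip.state();p=s["tool_pos"];Rc=s["orientation"]
u=p[2]-.0044
m=[p+Rc@np.array([i*.075,j*.0235,0]) for i,j in((1,1),(1,-1),(-1,-1),(-1,1))]
m=[np.array([q[0],q[1],u+.01]) for q in m]
draw(c,[rect("g",.03,.0325,.166,.063),rect("g",.075,-.0405,.076,.046),m],"pics/w12.png",180,0,300,330,2)
E
```

```text
t=20.15 pos [0.5927 0.1724 0.0468] yaw -83.41 w 0.0432 q6 92.3 F [ 0.1 -0.3 -0.3]
shift [-0.0018  0.0004  0.0344] turn [-0.   -0.02 -0.  ] dist 0.034 ang 0.1 rows>=0.7
```

View pics/w12.png

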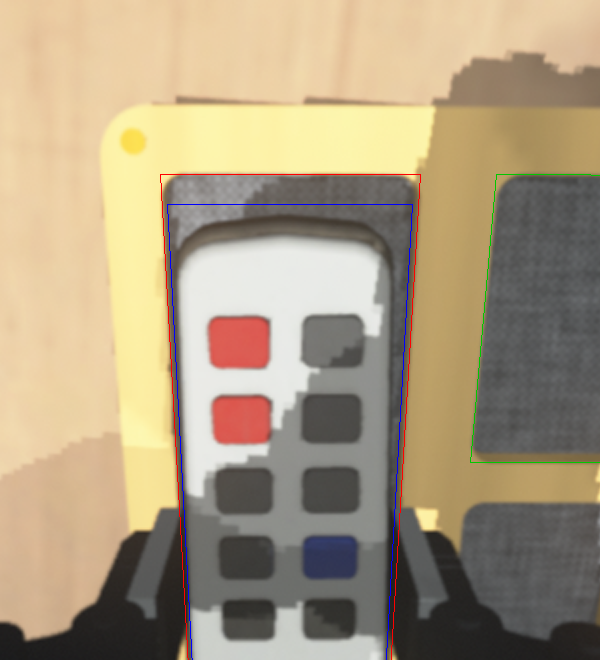

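Request:
arm_command:
  moves: [0.001, 0, 0.012, 0, 0, 0, -0.2, 0.001, 0, 0.022, 0, 0, 0, -0.2, 0.001, 0, 0.03, 0, 0, 0, -0.2, 0.001, 0, 0.034, 0, 0, 0, -0.2, 0.001, 0, 0.034, 0, 0, 0, -0.2, 0.001, 0, 0.034, 0, 0, 0, -0.2]

```text
clock: 20.8
tool_pos: [0.5929, 0.1715, 0.0124]
orientation: [[0.994, 0.114, -0.001], [0.114, -0.994, -0.0], [-0.001, 0.0, -1.0]]
force: [-5.0, -1.2, 9.5]
width: 0.0438
```

Request:
arm_command:
  moves: [0, 0, 0, 0, 0, 0, 0.4, 0, 0, 0, 0, 0, 0, 0.4, 0, 0, -0.005, 0, 0, 0, 0.4, 0, 0, -0.03, 0, 0, 0, 0.4, 0, 0, -0.07, 0, 0, 0, 0.5, 0, 0, -0.12, 0, 0, 0, 0.6, 0, 0, -0.16, 0, 0, 0, 0.6, 0, 0, -0.18, 0, 0, 0, 0.6, 0, 0, -0.18, 0, 0, 0, 0.6]

```text
clock: 21.7
tool_pos: [0.596, 0.1719, 0.1967]
orientation: [[0.994, 0.113, 0.009], [0.113, -0.994, 0.001], [0.009, -0.0, -1.0]]
force: [-0.6, 0.3, 1.1]
width: 0.0682
```

```bash
python3 - <<'E'
from h import *
c=cam("wrist");cv2.imwrite("pics/w13.png",c["image"])
plan((.479,.3015,.2,-6.4),(.479,.3015,.07,-6.4))
E
```

```text
t=21.75 pos [0.5945 0.1716 0.1936] yaw -83.49 w 0.0682 q6 92.3 F [-0.7  0.1  0. ]
shift [-0.1    -0.1421 -0.0068] turn [  0.03  -0.04 -15.42] dist 0.174 ang 77.1 rows>=9.0
shift [-0.1005 -0.1421  0.1232] turn [  0.03  -0.04 -15.42] dist 0.130 ang 0.0 rows>=2.6
```

View pics/w13.png

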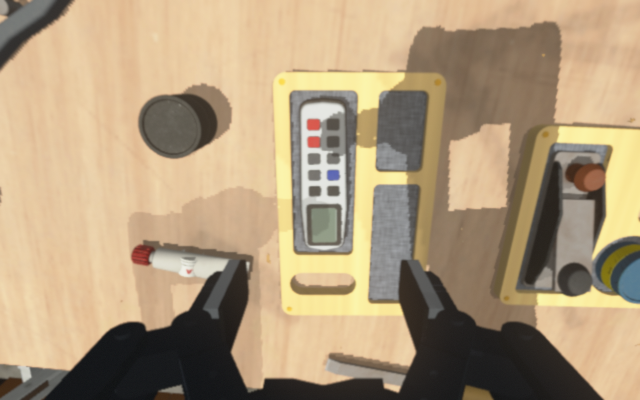

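Request:
arm_command:
  moves: [-0.01, -0.015, 0, 0, 0, -1.6, 0.6, -0.02, -0.03, 0, 0, 0, -3.2, 0.6, -0.03, -0.045, 0, 0, 0, -4.8, 0.6, -0.042, -0.06, 0, 0, 0, -6.4, 0.6, -0.054, -0.078, 0, 0, 0, -8, 0.6, -0.066, -0.094, 0, 0, 0, -9.6, 0.6, -0.078, -0.11, 0.01, 0, 0, -11.2, 0.6, -0.09, -0.126, 0.03, 0, 0, -12.8, 0.6, -0.1, -0.142, 0.05, 0, 0, -14.4, 0.6, -0.1005, -0.142, 0.07, 0, 0, -15.42, 0.6]

```text
clock: 22.75
tool_pos: [0.4743, 0.3021, 0.1182]
orientation: [[0.104, 0.995, -0.004], [0.995, -0.104, -0.001], [-0.001, -0.004, -1.0]]
force: [-0.4, -0.1, -0.4]
width: 0.0686
```

Request:
arm_command:
  moves: [0, 0, 0.02, 0, 0, 0, 0.6, 0, 0, 0.045, 0, 0, 0, 0.6, 0, 0, 0.045, 0, 0, 0, 0.6, 0, 0, 0.045, 0, 0, 0, 0.6]

```text
clock: 23.15
tool_pos: [0.4759, 0.3005, 0.0748]
orientation: [[0.111, 0.994, -0.004], [0.994, -0.111, -0.002], [-0.002, -0.003, -1.0]]
force: [-0.9, -1.4, -0.5]
width: 0.0682
```

```bash
python3 - <<'E'
from h import *
import pickle
plan((.479,.3015,.008,-6.4))
c=cam("wrist");cv2.imwrite("pics/w14.png",c["image"]);pickle.dump(c,open("w14.pkl","wb"))
E
```

```text
t=23.15 pos [0.4759 0.3005 0.0748] yaw -6.39 w 0.0682 q6 30.6 F [-0.9 -1.4 -0.5]
shift [0.0015 0.0032 0.0668] turn [-0.04  0.02  0.  ] dist 0.067 ang 0.2 rows>=1.3
```

View pics/w14.png

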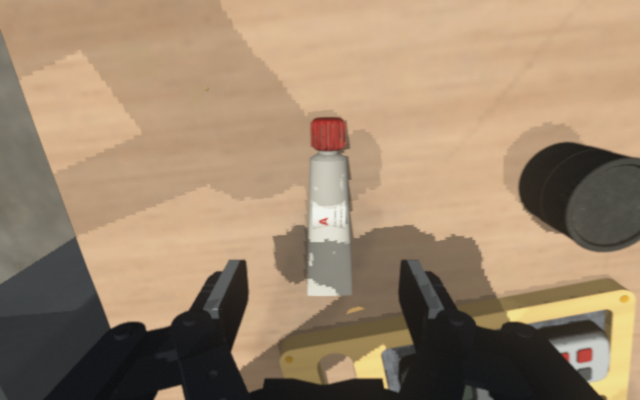

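```bash
python3 - <<'E'
from h import *
c=cam("wrist")
w=px2w(c,[(328,117),(330,297),(309,205),(349,205)],.010)[:,:2];print(w,w[:2].mean(0),w[2:].mean(0),np.linalg.norm(w[0]-w[1]),np.linalg.norm(w[2]-w[3]),np.degrees(np.arctan2(*(w[0]-w[1])[::-1])))
m=w[:2].mean(0)
plan((m[0],m[1],.0085,-6.4))
E
```

```text
[[0.48656917 0.36356285]
 [0.47462539 0.23847521]
 [0.46842581 0.3095286 ]
 [0.49414255 0.30666516]] [0.48059728 0.30101903] [0.48128418 0.30809688] 0.12565656094561659 0.025875661084364825 84.54574478463199
t=23.25 pos [0.4777 0.3013 0.0771] yaw -6.39 w 0.0683 q6 30.6 F [-1.   0.2  0. ]
shift [-0.      0.0028  0.0686] turn [ 0.01 -0.    0.  ] dist 0.069 ang 0.0 rows>=1.4
```

Request:
arm_command:
  moves: [0, 0.0028, 0.02, 0, 0, 0, 0.6, 0, 0.0028, 0.04, 0, 0, 0, 0.6, 0, 0.0028, 0.058, 0, 0, 0, 0.6, 0, 0.0028, 0.068, 0, 0, 0, 0.6, 0, 0.0028, 0.068, 0, 0, 0, 0.6, 0, 0.0028, 0.068, 0, 0, 0, 0.6]

```text
clock: 23.85
tool_pos: [0.4808, 0.3012, 0.0095]
orientation: [[0.111, 0.994, 0.001], [0.994, -0.111, 0.001], [0.001, 0.001, -1.0]]
force: [1.5, 0.2, 0.1]
width: 0.0684
```

Close gently on the tube.

Request:
arm_command:
  moves: [0, 0, 0.001, 0, 0, 0, -0.3, 0, 0, 0.001, 0, 0, 0, -0.6, 0, 0, 0.001, 0, 0, 0, -0.6, 0, 0, 0.001, 0, 0, 0, -0.6, 0, 0, 0.001, 0, 0, 0, -0.6, 0, 0, 0.001, 0, 0, 0, -0.6, 0, 0, 0.001, 0, 0, 0, -0.6]
  newtons: 30

```text
clock: 24.55
tool_pos: [0.4807, 0.3012, 0.0083]
orientation: [[0.111, 0.994, 0.001], [0.994, -0.111, 0.001], [0.001, 0.001, -1.0]]
force: [-0.6, -0.0, 6.4]
width: 0.023
```

```bash
python3 - <<'E'
from h import *
plan((.4808,.3012,.05,-6.4),(.528,.0908,.10,-83.4))
E
```

```text
t=24.55 pos [0.4807 0.3012 0.0083] yaw -6.38 w 0.0230 q6 30.5 F [-0.6 -0.   6.4]
shift [ 0.0001  0.0001 -0.0417] turn [ 0.01 -0.01  0.  ] dist 0.042 ang 0.1 rows>=0.8
shift [-0.2038  0.0705 -0.0918] turn [ 1.00e-02 -2.00e-02  1.54e+01] dist 0.221 ang 77.0 rows>=9.0
```

Request:
arm_command:
  moves: [0, 0, -0.015, 0, 0, 0, -0.6, 0, 0, -0.045, 0, 0, 0, -0.6, 0, 0, -0.08, 0, 0, 0, -0.6, -0.015, 0.005, -0.1, 0, 0, 1.5, -0.6, -0.035, 0.012, -0.1, 0, 0, 3.1, -0.6, -0.06, 0.02, -0.1, 0, 0, 4.7, -0.6, -0.09, 0.03, -0.1, 0, 0, 6.3, -0.6, -0.12, 0.04, -0.1, 0, 0, 7.9, -0.6, -0.15, 0.05, -0.1, 0, 0, 9.5, -0.6, -0.18, 0.06, -0.1, 0, 0, 11.1, -0.6]

```text
clock: 25.55
tool_pos: [0.5195, 0.1141, 0.108]
orientation: [[0.885, 0.466, -0.0], [0.466, -0.885, 0.0], [-0.0, -0.0, -1.0]]
force: [0.6, 0.5, -1.4]
width: 0.023
```

```bash
python3 - <<'E'
from h import *
plan((.5253,.0908,.10,-83.4),(.5253,.0908,.05,-83.4))
E
```

```text
t=25.55 pos [0.5195 0.1141 0.108 ] yaw -62.20 w 0.0230 q6 66.1 F [ 0.6  0.5 -1.4]
shift [-0.0058  0.0233  0.008 ] turn [-0.    0.    4.24] dist 0.025 ang 21.2 rows>=2.5
shift [-0.0058  0.0233  0.058 ] turn [-0.    0.    4.24] dist 0.050 ang 0.0 rows>=1.0
```

Request:
arm_command:
  moves: [-0.002, 0.008, 0.01, 0, 0, 1.5, -0.6, -0.004, 0.016, 0.02, 0, 0, 3, -0.6, -0.0058, 0.0233, 0.035, 0, 0, 4.24, -0.6, -0.0058, 0.0233, 0.05, 0, 0, 4.24, -0.6, -0.0058, 0.0233, 0.058, 0, 0, 4.24, -0.6, -0.0058, 0.0233, 0.058, 0, 0, 4.24, -0.6, -0.0058, 0.0233, 0.058, 0, 0, 4.24, -0.6]

```text
clock: 26.25
tool_pos: [0.5255, 0.0925, 0.0496]
orientation: [[0.993, 0.122, -0.0], [0.122, -0.993, 0.0], [-0.0, -0.0, -1.0]]
force: [0.2, -0.6, -0.1]
width: 0.0232
```

```bash
python3 - <<'E'
from h import *
plan((.5253,.0908,.0165,-83.4))
c=cam("wrist")
p=manip.state()["tool_pos"];print(p)
draw(c,[rect("g",-.044,-.0405,.138,.047),rect("g",.075,-.0405,.076,.046)],"pics/w15.png",180,0,300,330,2)
E
```

```text
t=26.25 pos [0.5255 0.0925 0.0496] yaw -82.98 w 0.0232 q6 84.5 F [ 0.2 -0.6 -0.1]
shift [-0.0003  0.0017  0.0331] turn [-0.    0.    0.08] dist 0.033 ang 0.4 rows>=0.7
[0.52585776 0.092471   0.05000816]
```

View pics/w15.png

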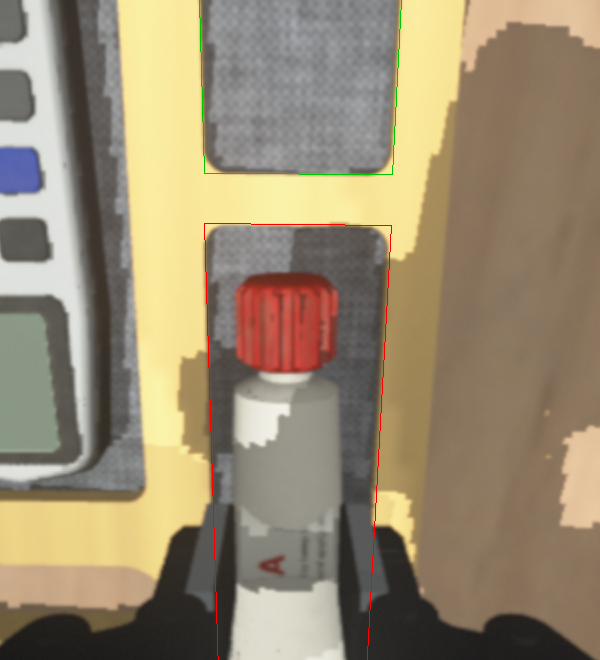

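```bash
python3 - <<'E'
from h import *
c=cam("wrist")
for z in(.046,.054):print(px2w(c,[(323.2,137)],z)[0], "ideal front",bp("g",-.044+.061,-.0405))
plan((.5253,.0908,.0165,-83.4))
E
```

```text
[0.5859768  0.10015857 0.046     ] ideal front [0.58594229 0.09772233 0.015     ]
[0.58720735 0.1003209  0.054     ] ideal front [0.58594229 0.09772233 0.015     ]
t=26.35 pos [0.5261 0.0924 0.0503] yaw -83.01 w 0.0233 q6 84.5 F [ 0.1  1.  -0.7]
shift [-0.001   0.0015  0.0338] turn [ 0.   -0.01  0.08] dist 0.034 ang 0.4 rows>=0.7
```

Good; correct 1.7 mm sideways and lower.

Request:
arm_command:
  moves: [-0.001, 0.0017, 0.01, 0, 0, 0.08, -0.6, -0.001, 0.0017, 0.022, 0, 0, 0.08, -0.6, -0.001, 0.0017, 0.03, 0, 0, 0.08, -0.6, -0.001, 0.0017, 0.0335, 0, 0, 0.08, -0.6, -0.001, 0.0017, 0.0335, 0, 0, 0.08, -0.6, -0.001, 0.0017, 0.0335, 0, 0, 0.08, -0.6]

```text
clock: 26.95
tool_pos: [0.5241, 0.0902, 0.0161]
orientation: [[0.994, 0.114, -0.002], [0.114, -0.994, -0.0], [-0.002, -0.0, -1.0]]
force: [-4.8, -0.6, 8.9]
width: 0.023
```

Request:
arm_command:
  moves: [0, 0, 0, 0, 0, 0, 0, 0, 0, 0, 0, 0, 0, 0, 0, 0, -0.005, 0, 0, 0, 0, 0, 0, -0.03, 0, 0, 0, 0, 0, 0, -0.07, 0, 0, 0, 0, 0, 0, -0.12, 0, 0, 0, 0, 0, 0, -0.16, 0, 0, 0, 0.2, 0, 0, -0.18, 0, 0, 0, 0.4, 0, 0, -0.18, 0, 0, 0, 0.4]

```text
clock: 27.85
tool_pos: [0.5274, 0.0903, 0.2006]
orientation: [[0.994, 0.114, 0.008], [0.114, -0.994, 0.0], [0.008, 0.001, -1.0]]
force: [0.8, 0.0, 0.2]
width: 0.0597
```

```bash
python3 - <<'E'
from h import *
c=cam("wrist");cv2.imwrite("pics/w16.png",c["image"])
plan((.51,-.41,.2,24.2))
E
```

```text
t=27.90 pos [0.5259 0.0903 0.1978] yaw -83.48 w 0.0600 q6 84.7 F [-0.3  0.3 -0.6]
shift [-0.0726  0.4952 -0.0023] turn [  0.04  -0.03 -21.54] dist 0.501 ang 107.7 rows>=12.5
```

View pics/w16.png

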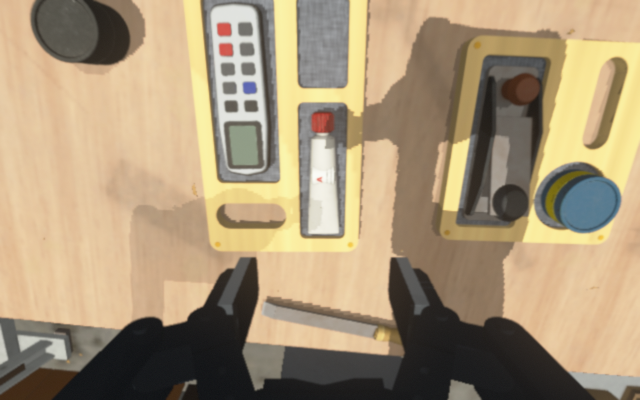

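Tube is seated. Now to the low block.

Request:
arm_command:
  moves: [-0.005, 0.035, 0, 0, 0, -1.6, 0.4, -0.01, 0.075, 0, 0, 0, -3.3, 0.4, -0.016, 0.115, 0, 0, 0, -5, 0.4, -0.022, 0.155, 0, 0, 0, -6.7, 0.4, -0.028, 0.195, 0, 0, 0, -8.4, 0.4, -0.034, 0.235, 0, 0, 0, -10.1, 0.4, -0.04, 0.275, 0, 0, 0, -11.8, 0.4, -0.046, 0.315, 0, 0, 0, -13.5, 0.4, -0.052, 0.355, 0, 0, 0, -15.2, 0.4, -0.058, 0.395, 0, 0, 0, -16.9, 0.4]

```text
clock: 28.9
tool_pos: [0.5105, -0.3097, 0.1932]
orientation: [[-0.011, 1.0, -0.003], [1.0, 0.011, 0.003], [0.003, -0.003, -1.0]]
force: [0.6, -0.4, 0.9]
width: 0.0598
```

```bash
python3 - <<'E'
from h import *
plan((.51,-.41,.17,24.2))
E
```

```text
t=28.90 pos [ 0.5105 -0.3097  0.1932] yaw 0.65 w 0.0598 q6 -39.5 F [ 0.6 -0.4  0.9]
shift [-0.1004 -0.0016  0.0229] turn [-0.03 -0.04 -4.71] dist 0.103 ang 23.6 rows>=2.7
```

Request:
arm_command:
  moves: [-0.035, 0, 0.01, 0, 0, -1.6, 0.4, -0.07, 0, 0.02, 0, 0, -3.2, 0.4, -0.09, -0.001, 0.025, 0, 0, -4.71, 0.4, -0.1, -0.0015, 0.025, 0, 0, -4.71, 0.4, -0.1, -0.0015, 0.025, 0, 0, -4.71, 0.4, -0.1, -0.0015, 0.025, 0, 0, -4.71, 0.4]

```text
clock: 29.5
tool_pos: [0.5109, -0.4078, 0.1703]
orientation: [[-0.402, 0.915, -0.001], [0.915, 0.402, 0.001], [0.002, -0.0, -1.0]]
force: [0.1, 0.0, 0.2]
width: 0.0597
```

```bash
python3 - <<'E'
from h import *
import pickle
c=cam("wrist");crop(c,220,100,200,200,3,"pics/w17.png");pickle.dump(c,open("w17.pkl","wb"))
plan((.51,-.41,.17,24.2))
E
```

```text
t=29.55 pos [ 0.5112 -0.4076  0.1708] yaw 23.79 w 0.0596 q6 -69.3 F [-0.8  0.6  1.1]
shift [-0.0017 -0.0021  0.0008] turn [ 0.   -0.01 -0.08] dist 0.003 ang 0.4 rows>=0.1
```

View pics/w17.png

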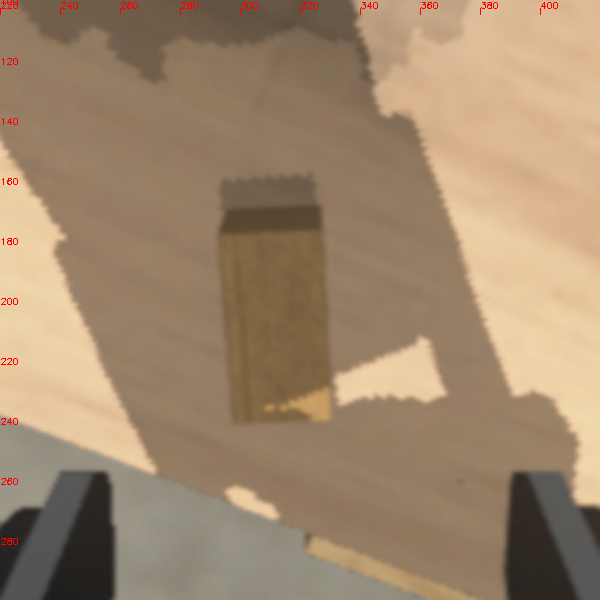

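```bash
python3 - <<'E'
from h import *
import pickle
c=pickle.load(open("w17.pkl","rb"))
w=px2w(c,[(220+x/3-.33,100+y/3-.33) for x,y in[(218,232),(323,230),(331,418),(232,423)]],.03)
t,a,r=fit2d([(-.015,.03),(.015,.03),(.015,-.03),(-.015,-.03)],w);print(t,a,r)
plan((t[0],t[1],.06,a),(t[0],t[1],.01,a))
E
```

```text
[ 0.51090741 -0.43305512] 26.17088212715075 [[-0.04762874 -0.04205987]
 [-0.17503241  0.64470167]
 [ 0.19895046 -0.48595752]
 [ 0.02371069 -0.11668428]]
t=29.55 pos [ 0.5112 -0.4076  0.1708] yaw 23.79 w 0.0596 q6 -69.3 F [-0.8  0.6  1.1]
shift [-0.0233 -0.0106  0.1108] turn [ 0.   -0.01 -0.48] dist 0.114 ang 2.4 rows>=2.3
shift [-0.0233 -0.0106  0.1608] turn [ 0.   -0.01 -0.48] dist 0.050 ang 0.0 rows>=1.0
```

Request:
arm_command:
  moves: [-0.012, -0.005, 0.03, 0, 0, -0.48, 0.4, -0.0233, -0.0106, 0.07, 0, 0, -0.48, 0.4, -0.0233, -0.0106, 0.105, 0, 0, -0.48, 0.4, -0.0233, -0.0106, 0.13, 0, 0, -0.48, 0.4, -0.0233, -0.0106, 0.15, 0, 0, -0.48, 0.4, -0.0233, -0.0106, 0.16, 0, 0, -0.48, 0.4, -0.0233, -0.0106, 0.16, 0, 0, -0.48, 0.4, -0.0233, -0.0106, 0.16, 0, 0, -0.48, -0.1, -0.0233, -0.0106, 0.16, 0, 0, -0.48, -0.5, -0.0233, -0.0106, 0.16, 0, 0, -0.48, -0.5]
  newtons: 50

```text
clock: 30.55
tool_pos: [0.5119, -0.4355, 0.0133]
orientation: [[-0.442, 0.897, 0.002], [0.897, 0.442, -0.003], [-0.004, 0.001, -1.0]]
force: [1.1, -0.9, 6.8]
width: 0.0291
```

Request:
arm_command:
  moves: [0, 0, 0, 0, 0, 0, -0.5, 0, 0, 0, 0, 0, 0, -0.5, 0, 0, 0, 0, 0, 0, -0.5]

```text
clock: 30.85
tool_pos: [0.5119, -0.4355, 0.0133]
orientation: [[-0.442, 0.897, 0.003], [0.897, 0.442, -0.002], [-0.003, 0.001, -1.0]]
force: [0.2, 0.3, 6.5]
width: 0.029
```

```bash
python3 - <<'E'
from h import *
t=bp("g",.075,-.0405);print(t)
plan((.5109,-.433,.12,26.2),(t[0],t[1],.13,96.6))
E
```

```text
[0.64355791 0.10438869 0.015     ]
t=30.85 pos [ 0.5119 -0.4355  0.0133] yaw 26.25 w 0.0290 q6 -73.4 F [0.2 0.3 6.5]
shift [ 0.0023  0.0003 -0.1067] turn [0.01 0.04 0.01] dist 0.107 ang 0.2 rows>=2.1
shift [ 0.4256  0.357  -0.1177] turn [-1.000e-02  4.000e-02 -1.407e+01] dist 0.554 ang 70.4 rows>=11.1
```

Request:
arm_command:
  moves: [0, 0, -0.02, 0, 0, 0, -0.5, 0, 0, -0.06, 0, 0, 0, -0.5, 0.01, 0.008, -0.1, 0, 0, -0.3, -0.5, 0.035, 0.03, -0.13, 0, 0, -1.6, -0.5, 0.068, 0.057, -0.14, 0, 0, -3, -0.5, 0.105, 0.088, -0.14, 0, 0, -4.4, -0.5, 0.143, 0.12, -0.14, 0, 0, -5.8, -0.5, 0.18, 0.15, -0.14, 0, 0, -7.2, -0.5, 0.215, 0.18, -0.14, 0, 0, -8.6, -0.5, 0.25, 0.21, -0.14, 0, 0, -10, -0.5]

```text
clock: 31.85
tool_pos: [0.5885, -0.1155, 0.1514]
orientation: [[-0.972, 0.233, 0.001], [0.233, 0.972, -0.0], [-0.001, -0.0, -1.0]]
force: [0.1, -0.1, 0.1]
width: 0.0286
```

```bash
python3 - <<'E'
from h import *
plan((.6436,.1044,.13,96.6),(.6436,.1044,.065,96.6))
E
```

```text
t=31.85 pos [ 0.5885 -0.1155  0.1514] yaw 76.53 w 0.0286 q6 -95.2 F [ 0.1 -0.1  0.1]
shift [-0.0023  0.2267  0.0214] turn [-0.    0.01 -4.01] dist 0.228 ang 20.1 rows>=4.6
shift [-0.0023  0.2267  0.0864] turn [-0.    0.01 -4.01] dist 0.065 ang 0.0 rows>=1.3
```

Request:
arm_command:
  moves: [0, 0.04, 0, 0, 0, -0.8, -0.5, -0.001, 0.085, 0, 0, 0, -1.6, -0.5, -0.002, 0.13, 0, 0, 0, -2.4, -0.5, -0.002, 0.17, 0, 0, 0, -3.2, -0.5, -0.002, 0.205, 0.02, 0, 0, -4, -0.5, -0.0023, 0.2267, 0.045, 0, 0, -4, -0.5, -0.0023, 0.2267, 0.075, 0, 0, -4, -0.5, -0.0023, 0.2267, 0.095, 0, 0, -4, -0.5, -0.0023, 0.2267, 0.095, 0, 0, -4, -0.5, -0.0023, 0.2267, 0.095, 0, 0, -4, -0.5]

```text
clock: 32.85
tool_pos: [0.6444, 0.1023, 0.0562]
orientation: [[-0.994, -0.109, -0.0], [-0.109, 0.994, -0.0], [0.0, 0.0, -1.0]]
force: [-0.0, -0.3, 0.0]
width: 0.029
```

```bash
python3 - <<'E'
from h import *
plan((.6436,.1044,.0215,96.6))
c=cam("wrist");p=manip.state()["tool_pos"]
draw(c,[rect("g",.075,-.0405,.076,.046),rect("g",-.044,-.0405,.138,.047)],"pics/w18.png",180,0,300,330,2)
E
```

```text
t=32.85 pos [0.6444 0.1023 0.0562] yaw 96.25 w 0.0290 q6 -94.1 F [-0.  -0.3  0. ]
shift [0.0006 0.0022 0.0347] turn [ 0.   -0.01 -0.07] dist 0.035 ang 0.4 rows>=0.7
```

View pics/w18.png

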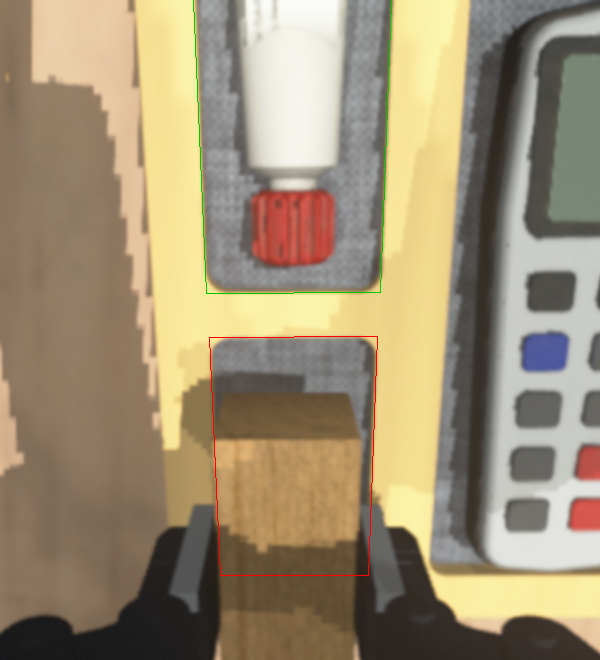

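```bash
python3 - <<'E'
from h import *
c=cam("wrist");p=manip.state()["tool_pos"];z=p[2]-.0133+.03
print(px2w(c,[(180+216/2,219),(180+360/2,219)],z).mean(0),px2w(c,[(180+222/2,196.5),(180+348/2,196.5)],z-.03).mean(0),bp("g",.045,-.0405))
plan((.6436,.1044,.0215,96.6))
E
```

```text
[0.61321807 0.09942636 0.07472218] [0.61408835 0.09884542 0.04472218] [0.61375673 0.10094057 0.015     ]
t=32.95 pos [0.6459 0.1021 0.058 ] yaw 96.24 w 0.0288 q6 -94.2 F [-0.5 -0.7  0.1]
shift [0.0022 0.0025 0.0365] turn [-0.    0.03 -0.07] dist 0.037 ang 0.4 rows>=0.7
```

Request:
arm_command:
  moves: [0, 0.002, 0.01, 0, 0, -0.07, -0.5, 0, 0.002, 0.022, 0, 0, -0.07, -0.5, 0, 0.002, 0.031, 0, 0, -0.07, -0.5, 0, 0.002, 0.036, 0, 0, -0.07, -0.5, 0, 0.002, 0.036, 0, 0, -0.07, -0.5, 0, 0.002, 0.036, 0, 0, -0.07, -0.5]

```text
clock: 33.55
tool_pos: [0.6443, 0.1042, 0.0211]
orientation: [[-0.993, -0.115, -0.001], [-0.115, 0.993, -0.0], [0.001, -0.0, -1.0]]
force: [-5.2, -0.7, 10.5]
width: 0.029
```

Request:
arm_command:
  moves: [0, 0, 0, 0, 0, 0, 0.1, 0, 0, 0, 0, 0, 0, 0.1, 0, 0, -0.005, 0, 0, 0, 0.1, 0, 0, -0.03, 0, 0, 0, 0.1, 0, 0, -0.07, 0, 0, 0, 0.1, 0, 0, -0.12, 0, 0, 0, 0.1, 0.03, 0, -0.16, 0, 0, 0, 0.1, 0.06, -0.02, -0.2, 0, 0, 0, 0.3, 0.08, -0.05, -0.23, 0, 0, 0, 0.3, 0.08, -0.08, -0.23, 0, 0, 0, 0.3]

```text
clock: 34.55
tool_pos: [0.575, 0.0151, 0.2567]
orientation: [[-0.993, -0.117, 0.009], [-0.117, 0.993, -0.001], [-0.009, -0.002, -1.0]]
force: [0.8, -0.5, 0.2]
width: 0.0556
```

Request:
arm_command:
  moves: [0, -0.02, 0, 0, 0, 0, 0.3, 0, -0.02, 0, 0, 0, 0, 0.3, 0, -0.02, 0, 0, 0, 0, 0.3]

```text
clock: 34.85
tool_pos: [0.5762, -0.0042, 0.2498]
orientation: [[-0.993, -0.114, -0.0], [-0.114, 0.993, 0.001], [0.0, 0.001, -1.0]]
force: [0.5, 0.2, 1.1]
width: 0.0555
```

```bash
python3 - <<'E'
from h import *
plan()
c=cam("wrist")
draw(c,[],"pics/w19.png",0,0,640,400,1.25)
c=cam("scene");crop(c,200,140,250,140,3,"pics/s2.png")
c=cam("side");crop(c,170,150,260,120,3,"pics/d2.png")
E
```

```text
t=34.85 pos [ 0.5762 -0.0042  0.2498] yaw 96.54 w 0.0555 q6 -104.8 F [0.5 0.2 1.1]
```

View pics/w19.png

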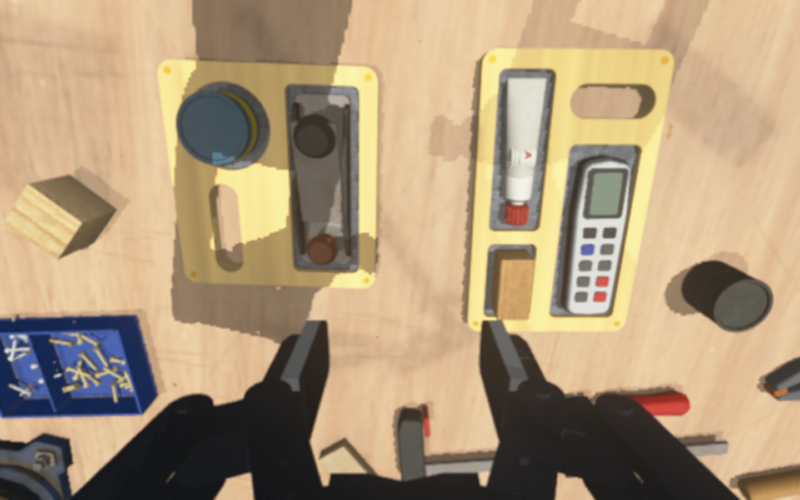

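View pics/s2.png

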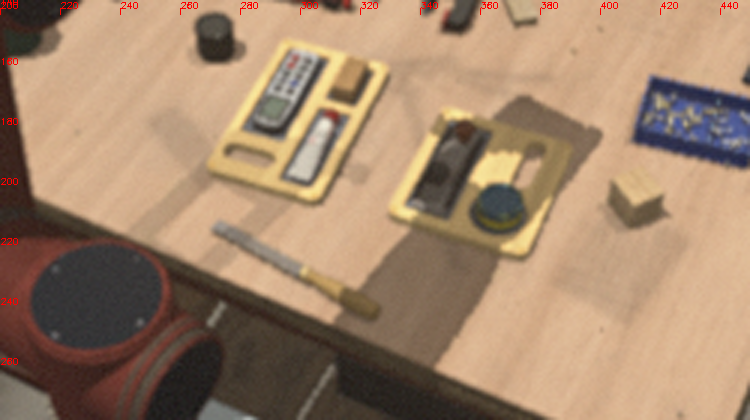

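View pics/d2.png

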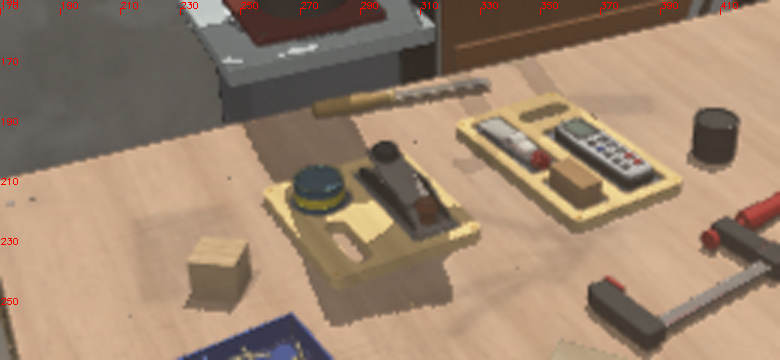

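```bash
python3 - <<'E'
from h import *
c=cam("wrist")
def q(b,x,y,l,w,z):return rect(b,x,y,l,w,z)
draw(c,[q("g",.075,-.0405,.06,.03,.038),q("g",.03,.0325,.15,.047,.022),q("g",-.044,-.0405,.122,.024,.018),q("g",.075,-.0405,.076,.046,.015)],"pics/w20.png",360,30,190,240,2.5)
draw(c,[q("e",0,.044,.15,.046,.012),[bp("e",-.0465+.0285*np.cos(t),-.037+.0285*np.sin(t),.042) for t in np.linspace(0,6.28,40)]],"pics/w21.png",120,30,190,210,2.5)
E
```

```text
(no output)
```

View pics/w20.png

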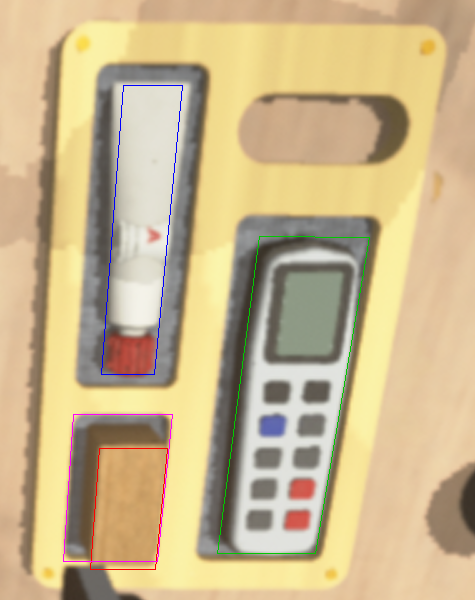

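View pics/w21.png

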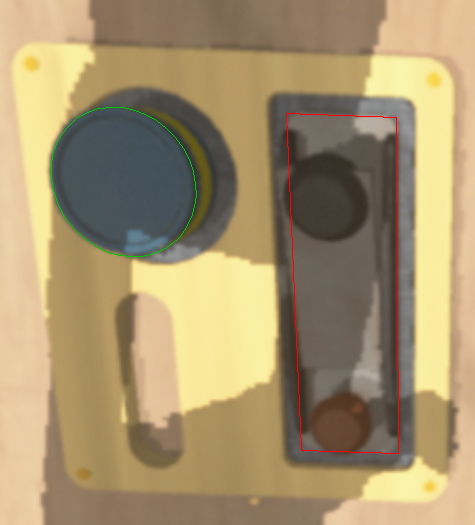

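```bash
python3 - <<'E'
from h import *
print(manip.state()["clock"],job.job_done())
E
```

```text
the job is handed in; nothing more can be done
35.05 None
```

I made up both kits in the order asked and handed the job in at about 35 s. The block plane and blue wax tin are in the door-easing board. The moisture meter, glue tube and low pine block are in the chair-gluing board.

- **Seating:** In the last wrist, scene and side pictures all five items sit upright inside their recesses. Their outlines agree with the seated positions worked out from the boards to about 2 mm, less than the clearance each recess gives. Each item met light contact on being lowered, and wrist readings stayed around 10 N.
- **Left alone:** The arm never touched the black tin or the cubic block, and in the last pictures both still stand where they were.
- **Disagreements:** My first rough positions from the scene camera were 5–15 mm off the wrist camera's, so I worked from the wrist. The measured tool position swung 1–3 mm about its target after quick moves, and I corrected for that before each release. I gripped the meter a second time because the first grip was too high.

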